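Weigh the middle bottle and lay it on the roller mixer

ROBOT

A 6-joint arm with a two-finger parallel gripper is mounted at the origin on the work surface. World frame = base frame: x ahead of the robot, y to its left, z up, the work surface at z = 0. Lengths are in m, angles in rad, forces in N, time in s.
With the tool pointing down it reaches from about 0.35 to 0.975 m from the base axis. Payload 4.9 kg.
Tool frame: the origin (TCP) lies on the centre line of the jaws, within the pads' length; the fingertips stand manip.tcp_to_tips ahead of it and the grasp point (between the pads) lies 11 mm behind it (manip.tcp_to_tips is the distance from the TCP to the fingertips, in m); x points along the fingers, y is the direction in which the jaws open and shut, and the axes are right-handed (so a half turn about x gives the same grasp; the last joint's range is limited). The gripper opens to 85 mm and grips with 20 to 120 N. Pads are 22 mm wide; open, the fingers measure 114 mm over their backs; the gripper's body (76 mm by 85 mm) begins 54 mm behind the grasp point. The pads swing forward as they close: fully open they stand 13 mm farther back than shut.
Start: joints at [1.128, 0.053, 1.613, -0, 1.476, -0.119], TCP at [0.199, 0.593, 0.203] pointing down, gripper open.
Joint ranges: [-3.01, 3.01], [-1.01, 2.22], [0.06, 2.58], [-1.02, 4.17], [0.09, 2.62], [-3.14, 3.14]. Speed limits (rad/s): [2.57, 2.57, 3.14, 3.14, 3.14, 3.14].

INTERFACE

Orientations are given as a unit quaternion [w, x, y, z].
In Python, from plant import status, imaging, workorder, manip gives the robot as it stands.
- The arm moves only by the tool carry_out, never from a script. Its argument "moves" is one flat list of numbers, 5 for each row, row after row: the opening, from 0 (shut) to 1 (fully open), then the shift along the tool's x, y, z in cm, then the turn about the tool's x in rad. In form: [claw, tx, ty, tz, twist, claw, tx, ty, tz, twist, ...]. A call has 1 to 12 rows; each row is the pose to reach, as a shift and turn from the pose commanded when the call began, along the tool's axes at that moment; what a row does not reach only later rows make up. A row lasts 1/12 s, in which the tool goes at most 41.7 mm and 7.16 degrees, less where a joint would pass 70% of its speed; a pose out of reach is approached as far as the arm can. A call with a gripper value outside its range is refused whole. The fingers move at their own pace and stop on an object; the grip force is fixed at half the most. Time passes only in rows, so rows that repeat a pose let the fingers close. It gives the time, the measured TCP pose, the force and the opening at its end, in the units of the state.
- status.state(): the state, without advancing time (a new reading comes with each control period).
- imaging.grab_frame(name): name is "scene" or "top" or "wrist"; returns the picture (420x560x3 uint8, red, green, blue); there is no depth.
- imaging.camera_info(name): a dict with "K" (3x3 intrinsics, pixels), "dist" ([k1, k2, p1, p2, k3] as OpenCV has them; the pictures are not rectified), "R" (3x3) and "t" (3): a world point X has camera coordinates R X + t. Camera axes: x right, y down, z forward; pixel columns grow to the right and rows downward; lengths in m; the calibration is good to about 2 mm. A picture is of the moment at which its call begins: read the wrist's pose just before it. camera_info takes no time and is no camera call; for the wrist camera it gives the pose at the moment of the call.
- workorder.job_done(): hands the job in, once; it reports no verdict.
The state is a dict: "time": time; "joint_pos": joint angles; "joint_vel": joint speeds; "joint_efforts": joint torques, N m; "tool_pos": TCP position; "tool_rot": TCP orientation; "contact_force": force on the tool from outside, world axes, zero at the start; "ft_torque": the same for the moment, N m; "gripper_width": opening from 0.0 (shut) to 1.0 (fully open).
Only numpy, scipy, OpenCV 4.12 (cv2) and the standard library are available. Lean on these libraries where they do the work, as an engineer would, in place of code of your own. Each camera call takes 0.05 s, during which the arm holds its last target.

TASK

Draw the teal-capped bottle out of the middle of the packed crate, leaving its red-capped neighbours standing in place, and set it down upright in the middle of the balance pan; let go of it for a second so that it can be weighed. Then take it again and lay it down gently on its side in the groove between the two rollers of the mixer, along the rollers and about midway between their ends, cap at either end, and let go, leaving the beaker, jar and scoop where they are.

Things in the scene. Friction and masses are not known exactly. Their poses are not given: they have to be found in the camera images.
- sample: The bottle to fetch: round amber glass bottle with a teal cap, in the middle of the crate. Body 56 mm diameter and 70 mm high, then a shoulder narrowing to a 25 mm neck (70 to 83 mm up), then the cap, 28 mm diameter, from 83 to 106 mm up (106 mm in all). 140 to 280 g. Origin at the centre of its underside; z runs up along its axis to the cap.
- sample_mid (a point): Point on the sample bottle's axis halfway along its length, 53 mm from the underside.
- crate: Red plastic crate with an open top, fixed to the bench, 180 x 180 mm, 60 mm high, walls 5.6 mm, floor about 5.6 mm; packed with a 3 by 3 grid of equal bottles that touch one another and the walls (56 mm from axis to axis along the crate's x and y). Origin at the centre of its underside; yaw follows its sides. May stand left or right of the robot.
- balance: Low white balance, fixed, 150 x 130 x 30 mm, with a round steel pan of 100 mm diameter over its centre. Origin at the centre of its underside.
- pan (a point): Centre of the balance pan's upper face, 42 mm above the bench.
- mixer: Grey bottle roller mixer, fixed, on the side opposite the crate: deck 200 mm (its x) x 130 mm (its y) x 35 mm high, carrying two parallel blue rollers along its x. White end plates 8 mm thick and 84 mm wide at x = +85 and -85 mm hold the rollers; their tops are 69 mm above the bench. Origin at the centre of its underside.
- rollers (a point): Point midway along and midway between the two rollers, level with their tops (67 mm above the bench); axes as the mixer's. Rollers: 20 mm diameter, 162 mm long, at y = +18 and -18 mm, axes 57 mm above the bench, turning with slight drag. A 56 mm bottle lying in the groove has its axis 90.5 mm above the bench.
- beaker: Bystander: clear beaker, 70 mm diameter, 90 mm high. Origin at the centre of its underside.
- jar: Bystander: small amber jar with a blue lid, 60 mm diameter, 80 mm high. Origin at the centre of its underside.
- spatula: Bystander: steel scoop 160 mm long lying on the bench beyond the balance, under 30 mm high. Origin on its underside, near the middle of its length; x along it.
- neighbour1: Neighbour bottle, same shape and size as the sample but with a red cap, at about x -56, y -56 mm from the crate's middle in the crate's frame. Origin at the centre of its underside. To stay in the crate.
- neighbour2: Neighbour bottle, same shape and size as the sample but with a red cap, at about x -56, y 0 mm from the crate's middle in the crate's frame. Origin at the centre of its underside. To stay in the crate.
- neighbour3: Neighbour bottle, same shape and size as the sample but with a red cap, at about x -56, y 56 mm from the crate's middle in the crate's frame. Origin at the centre of its underside. To stay in the crate.
- neighbour4: Neighbour bottle, same shape and size as the sample but with a red cap, at about x 0, y -56 mm from the crate's middle in the crate's frame. Origin at the centre of its underside. To stay in the crate.
- neighbour5: Neighbour bottle, same shape and size as the sample but with a red cap, at about x 0, y 56 mm from the crate's middle in the crate's frame. Origin at the centre of its underside. To stay in the crate.
- neighbour6: Neighbour bottle, same shape and size as the sample but with a red cap, at about x 56, y -56 mm from the crate's middle in the crate's frame. Origin at the centre of its underside. To stay in the crate.
- neighbour7: Neighbour bottle, same shape and size as the sample but with a red cap, at about x 56, y 0 mm from the crate's middle in the crate's frame. Origin at the centre of its underside. To stay in the crate.
- neighbour8: Neighbour bottle, same shape and size as the sample but with a red cap, at about x 56, y 56 mm from the crate's middle in the crate's frame. Origin at the centre of its underside. To stay in the crate.
Not all that is in view belongs to the job. Leave any green or pink look-alike of the sample alone.

How it is judged:
By the outcome, as a careful person would: the job done as asked, in the order asked, and still so for the second after the job is handed in, with the robot touching nothing.
It also fails if it takes over 72 s, if anything falls off the work surface, if the arm or the gripper's body presses on something with over 40 N, if the wrist force passes 120 N, or if a joint passes its speed limit or range.

## Working session

There is one attempt and no reset: what is moved stays moved. The work goes in short steps, Python scripts to look and compute and a tool call to move; the robot and the scene stay as the last step left them, time stands still between calls to the robot, and variables do not carry over. Pictures are saved under pics/ and viewed, and the job is handed in when it is done.

Besides the shell and the picture viewer there is one more tool, called after "Request:" as name(argument=value, ...), one argument or row to a line, values as JSON. carry_out: Moves the arm, as the interface text tells. Its arguments: {"type":"object","properties":{"moves":{"type":"array","items":{"type":"number"}}},"required":["moves"]}

```bash
ls; mkdir -p pics
python3 - <<'E'
from plant import status, imaging, workorder, manip
import cv2
print([a for a in dir(manip) if a[0]!='_'], manip.tcp_to_tips)
for n in ["scene","top","wrist"]:
    im=imaging.grab_frame(n); cv2.imwrite(f"pics/{n}0.png",im[:,:,::-1])
    c=imaging.camera_info(n); print(n,c)
print(status.state())
E
```

```text
pics
['IKError', 'tcp_to_tips'] 0.008
scene {'K': array([[401.9271193 ,   0.        , 273.76646793],
       [  0.        , 401.9271193 , 206.92228807],
       [  0.        ,   0.        ,   1.        ]]), 'dist': array([0.00115429, 0.        , 0.        , 0.        , 0.        ]), 'R': array([[ 0.29695513,  0.9548883 , -0.00244551],
       [ 0.56198375, -0.17683742, -0.80802401],
       [-0.77200513,  0.23857254, -0.58914449]]), 't': array([-0.12374979, -0.2589835 ,  1.46601929])}
top {'K': array([[458.55699389,   0.        , 278.14318348],
       [  0.        , 458.55699389, 212.36983252],
       [  0.        ,   0.        ,   1.        ]]), 'dist': array([0.00950789, 0.        , 0.        , 0.        , 0.        ]), 'R': array([[ 0.02509873, -0.99967475, -0.00452225],
       [-0.98879942, -0.02415943, -0.14728212],
       [ 0.14712496,  0.00816819, -0.98908419]]), 't': array([-0.04980743,  0.53603419,  1.07352753])}
wrist {'K': array([[335.86082091,   0.        , 282.14934598],
       [  0.        , 335.86082091, 209.51040336],
       [  0.        ,   0.        ,   1.        ]]), '
[... 265 characters left out ...]
668,  0.37995598])}
{'time': 0.15, 'joint_pos': array([ 1.12801071e+00,  5.32461345e-02,  1.61396003e+00,  2.41759967e-05,
        1.47601549e+00, -1.18987684e-01]), 'joint_vel': array([-0.00139381, -0.00344419, -0.00262311,  0.00099852,  0.00121478,
        0.00051018]), 'joint_efforts': array([ 2.37708782e-04, -3.94248068e+01, -3.70720375e+01, -1.01325286e-04,
        4.78985297e-03, -7.05492667e-06]), 'tool_pos': array([0.19861309, 0.59204528, 0.2015312 ]), 'tool_rot': array([ 0.69769173,  0.11343016,  0.69802739, -0.11453218]), 'contact_force': array([ 0.61551734, -0.41725737,  0.74181667]), 'ft_torque': array([-0.020754  ,  0.0269173 ,  0.02422188]), 'gripper_width': 1.0008410144024606}
```

View pics/scene0.png

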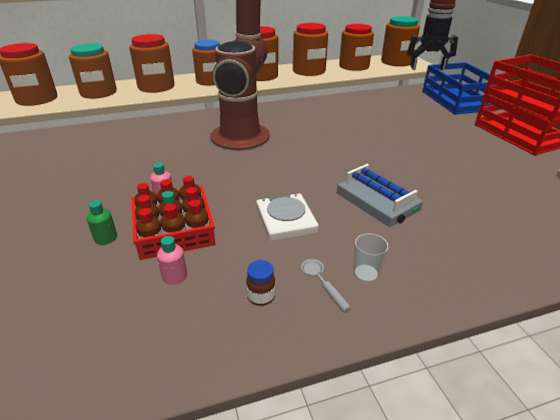

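View pics/top0.png

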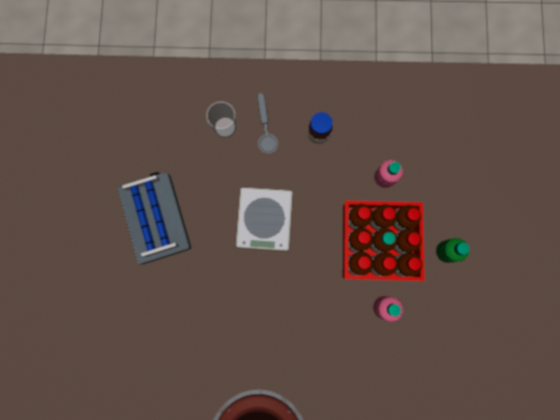

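View pics/wrist0.png

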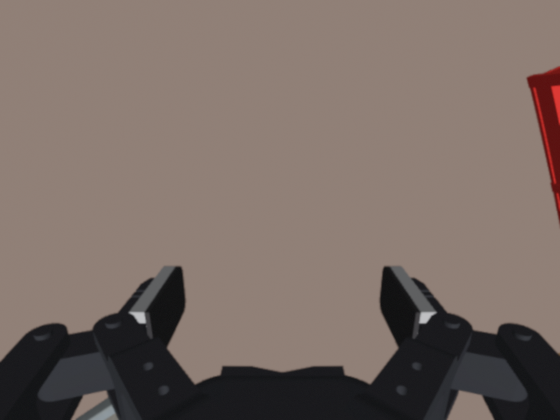

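The image candidates for "teal-capped" are:
- crate middle: scene (168,198), top (389,239)
- pink bottles: scene (168,243) and (158,170), top (394,168) and (394,310)
- green bottle: scene (97,208), top (462,249)

I choose the amber one in the crate's middle. Next I measure it and take a close crop.

```bash
cat > h.py <<'E'
import numpy as np, cv2
from plant import status, imaging, workorder, manip
def und(c,p):
    return cv2.undistortPoints(np.array(p,float).reshape(-1,1,2),c['K'],c['dist']).reshape(-1,2)
def ray(c,p):
    u=und(c,p)[0]; d=c['R'].T@np.array([u[0],u[1],1]); return -c['R'].T@c['t'], d/np.linalg.norm(d)
def onz(c,p,z):
    o,d=ray(c,p); return o+d*(z-o[2])/d[2]
def tri(rays):
    A=np.zeros((3,3));b=np.zeros(3)
    for o,d in rays:
        M=np.eye(3)-np.outer(d,d);A+=M;b+=M@o
    X=np.linalg.solve(A,b); return X,[np.linalg.norm((np.eye(3)-np.outer(d,d))@(X-o)) for o,d in rays]
def proj(c,X):
    return cv2.projectPoints(np.array(X,float).reshape(-1,1,3),cv2.Rodrigues(c['R'])[0],c['t'],c['K'],c['dist'])[0].reshape(-1,2)
def mask(im,h0,h1,s0,v0,v1=255):
    hsv=cv2.cvtColor(im,cv2.COLOR_RGB2HSV); return cv2.inRange(hsv,(h0,s0,v0),(h1,255,v1))
def blobs(m,amin=15):
    n,l,s,c=cv2.connectedComponentsWithStats(m)
    return [(c[i].round(1),s[i]) for i in range(1,n) if s[i][4]>=amin]
def tool():
    from scipy.spatial.transform import Rotation as Ro
    s=status.state();q=s['tool_rot'];return s['tool_pos'],Ro.from_quat([q[1],q[2],q[3],q[0]]).as_matrix(),s
E
python3 - <<'E'
from h import *
ims={n:cv2.imread(f"pics/{n}0.png")[:,:,::-1].copy() for n in["scene","top"]}
for n in ims:
    print(n,'teal'); [print(b) for b in blobs(mask(ims[n],75,95,120,60))]
    print(n,'roller blue'); [print(b) for b in blobs(mask(ims[n],110,130,150,60))]
    hsv=cv2.cvtColor(ims[n],cv2.COLOR_RGB2HSV)
    print('white');[print(b) for b in blobs(cv2.inRange(hsv,(0,0,180),(180,40,255)),30)][:0]
t=ims['top']; s=ims['scene']
a=cv2.resize(t[190:290,335:480],None,fx=4,fy=4,interpolation=cv2.INTER_CUBIC)
b=cv2.resize(t[165:270,110:300],None,fx=4,fy=4,interpolation=cv2.INTER_CUBIC)
cv2.imwrite('pics/ca.png',a[:,:,::-1]);cv2.imwrite('pics/cb.png',b[:,:,::-1])
c=cv2.resize(s[155:255,120:320],None,fx=4,fy=4,interpolation=cv2.INTER_CUBIC);cv2.imwrite('pics/cc.png',c[:,:,::-1])
c=cv2.resize(s[155:240,320:440],None,fx=6,fy=6,interpolation=cv2.INTER_CUBIC);cv2.imwrite('pics/cd.png',c[:,:,::-1])
E
```

```text
scene teal
(array([403.7,  21. ]), array([390,  16,  28,  11, 243], dtype=int32))
(array([86.7, 49.5]), array([ 71,  44,  33,  12, 333], dtype=int32))
(array([158.4, 167.9]), array([153, 163,  11,  11,  96], dtype=int32))
(array([167.9, 196.9]), array([162, 191,  12,  13, 127], dtype=int32))
(array([ 95.5, 207.2]), array([ 89, 201,  14,  14, 148], dtype=int32))
(array([167.8, 243.4]), array([161, 236,  14,  16, 173], dtype=int32))
scene roller blue
(array([454.1,  88.6]), array([ 423,   63,   66,   51, 1679], dtype=int32))
(array([384.4, 181.9]), array([362, 168,  47,  28, 271], dtype=int32))
(array([360.5, 177.5]), array([353, 172,  16,  12,  90], dtype=int32))
(array([382.4, 190.2]), array([368, 181,  32,  20, 184], dtype=int32))
(array([260.1, 271.2]), array([248, 260,  25,  23, 466], dtype=int32))
white
(array([526.5,   0.7]), array([516,   0,  18,   4,  37], dtype=int32))
(array([358. , 168.1]), array([348, 163,  21,  11,  53], dtype=int32))
(array([405.5, 195.6]), array([395, 190,  22,  12,  65], dtype=int32))
(array([286.6, 217.7]), array([256, 193,  62,  42, 958], dtype=int32
[... 1070 characters left out ...]
  11, 214], dtype=int32))
(array([521.9, 416.5]), array([505, 411,  30,   9, 141], dtype=int32))
top teal
(array([394.1, 167.4]), array([389, 162,  11,  12,  98], dtype=int32))
(array([388.5, 238. ]), array([383, 232,  13,  13, 128], dtype=int32))
(array([462.6, 248.2]), array([457, 242,  13,  13, 137], dtype=int32))
(array([393.6, 309.7]), array([388, 305,  12,  11, 108], dtype=int32))
top roller blue
(array([321.1, 122.9]), array([311, 112,  21,  22, 368], dtype=int32))
(array([156.4, 212.6]), array([145, 181,  24,  64, 463], dtype=int32))
(array([141.9, 217.2]), array([130, 186,  24,  64, 476], dtype=int32))
white
(array([264.2, 214.2]), array([ 238,  189,   52,   60, 1086], dtype=int32))
```

View pics/ca.png

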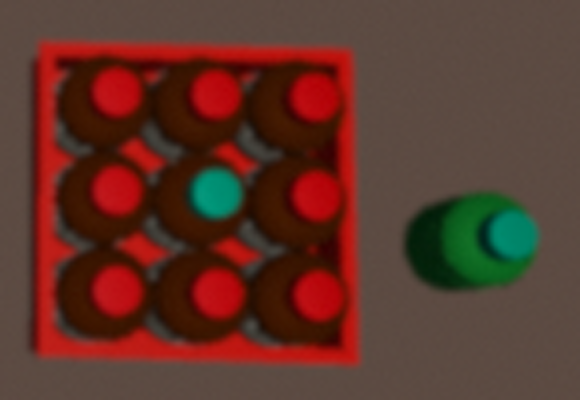

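View pics/cb.png

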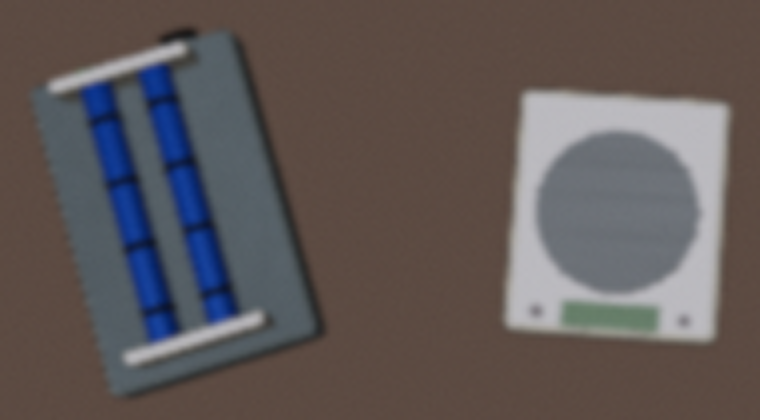

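View pics/cc.png

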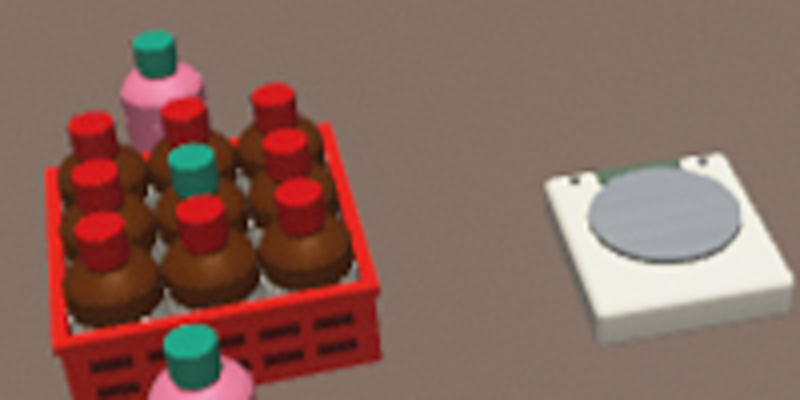

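View pics/cd.png

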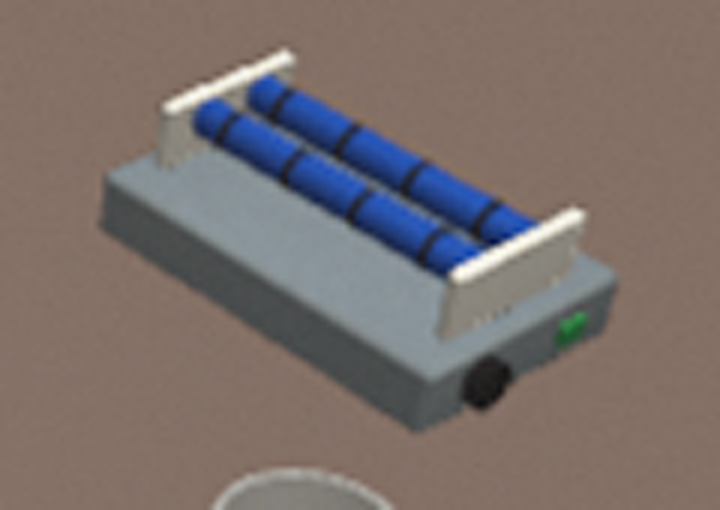

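Crop: the teal cap at crop (217,193) sits on an amber bottle surrounded by eight red caps, so the choice is confirmed. The mixer end plates and the pan are also clear. Now the positions.

Run:
```python
from h import *
ct,cs=[imaging.camera_info(n) for n in("top","scene")]
print('cam pos',-ct['R'].T@ct['t'],-cs['R'].T@cs['t'])
f4=lambda p,o,k:((p[0]+.5)/k-.5+o[0],(p[1]+.5)/k-.5+o[1])
P=[]
for a,b in [((52,87),(582,215)),((186,49),(455,275)),((127,358),(291,57)),((264,318),(165,105))]:
    X,e=tri([ray(ct,f4(a,(110,165),4)),ray(cs,f4(b,(320,155),6))]);P.append(X);print('plate',X.round(4),np.round(e,4), onz(ct,f4(a,(110,165),4),.069).round(4),onz(cs,f4(b,(320,155),6),.069).round(4))
P=np.array(P);m=P.mean(0);d=(P[0]+P[1]-P[2]-P[3])/2;print('rollers',m,'len',np.linalg.norm(d),'yaw',np.degrees(np.arctan2(d[1],d[0])))
y=(P[0]-P[1]+P[2]-P[3])/2;print('width',np.linalg.norm(y),np.degrees(np.arctan2(-y[0],y[1])))
# blobs of rollers
for p in((156.4,212.6),(141.9,217.2)):print('roller',onz(ct,p,.066))
# pan
for n,c in(('top',ct),('scene',cs)):
    im=cv2.imread(f'pics/{n}0.png')
    pass
X,e=tri([ray(ct,f4((618,212),(110,165),4)),ray(cs,f4((665,215),(120,155),4))]);print('pan',X,e,onz(ct,f4((618,212),(110,165),4),.042),onz(cs,f4((665,215),(120,155),4),.042))
# caps top: top view centroid vs scene cap top face
X,e=tri([ray(ct,(388.5,238.0)),ray(cs,(167.9,196.9))]);print('cap',X,e)
print(onz(ct,(388.5,238),.1117),onz(cs,f4((192,155),(120,155),4),.1117))
im=cv2.cvtColor(cv2.imread('pics/top0.png'),cv2.COLOR_BGR2RGB)
# red caps
hsv=cv2.cvtColor(im,cv2.COLOR_RGB2HSV)
caps=[f4(p,(335,190),4) for p in((116,91),(216,93),(316,97),(116,190),(217,193),(317,195),(117,292),(218,293),(319,296))]
C=np.array([onz(ct,p,.1117) for p in caps]);print(C[:,:2].round(4))
for q in ((40,43),(350,50),(358,362),(37,352)):print('corner',onz(ct,f4(q,(335,190),4),.06).round(4))
p,R,s=tool();print(p,R)
```

```text
cam pos [ 0.3733377  -0.04560973  1.14053211] [ 1.31406706 -0.27738268  0.65412967]
plate [0.5874 0.3375 0.0672] [0.0015 0.0015] [0.5863 0.3354 0.069 ] [0.5894 0.3374 0.069 ]
plate [0.6123 0.259  0.0685] [0.0018 0.0018] [0.6114 0.2571 0.069 ] [0.6129 0.2607 0.069 ]
plate [0.4271 0.2813 0.0681] [0.0014 0.0014] [0.4265 0.2796 0.069 ] [0.4285 0.282  0.069 ]
plate [0.4522 0.2023 0.07  ] [0.0015 0.0015] [0.4518 0.2011 0.069 ] [0.4508 0.2047 0.069 ]
rollers [0.51976027 0.27000665 0.06845809] len 0.1698187623514389 yaw 19.40650544298536
width 0.08264572287118972 17.645066122584517
roller [0.52557306 0.25173082 0.066     ]
roller [0.51374312 0.28532369 0.066     ]
pan [ 0.52377448 -0.0017049   0.03939138] [np.float64(0.0012117992417654728), np.float64(0.0012117992417654093)] [ 0.52307046 -0.00297039  0.042     ] [ 0.52734643 -0.00167819  0.042     ]
cap [ 0.47526441 -0.28699253  0.10291502] [np.float64(0.0013937409405764879), np.float64(0.0013937409405766208)]
[ 0.47424939 -0.2863558   0.1117    ] [ 0.47388328 -0.28474221  0.1117    ]
[[ 0.5311 -0.2307]
 [ 0.5313 -0.2872]
 [ 0.5304 -0.3436]
 [ 0.4748 -0.2306]
 [ 0.4746 -0.2872]
 [ 0.4748 -0.3432]
 [ 0.4178 -0.231 ]
 [ 0.4187 -0.2872]
 [ 0.4185 -0.3432]]
corner [ 0.5669 -0.1948  0.06  ]
corner [ 0.5671 -0.3793  0.06  ]
corner [ 0.3831 -0.38    0.06  ]
corner [ 0.3841 -0.1937  0.06  ]
[0.19861309 0.59204528 0.2015312 ] [[-7.19706064e-04  3.18171022e-01  9.48033060e-01]
 [-1.46159289e-03  9.48031958e-01 -3.18171762e-01]
 [-9.99998673e-01 -1.61462853e-03 -2.17267846e-04]]
```

The top and scene views agree. The sample cap is at about (0.474,-0.286) and the crate yaw is near 0. The mixer's rollers centre is about (0.520,0.270), yaw about 19°, and the pan is about (0.524,-0.002). I'm moving toward the crate with the jaws turned onto its diagonal.

Request:
carry_out(
  moves=[0.6,-5,-45,36,0.46,0.6,-5,-45,36,0.46,0.6,-5,-45,36,0.46,0.6,-5,-45,36,0.46,0.6,-5,-45,36,0.46,0.6,-5,-45,36,0.46,0.6,-5,-45,36,0.46,0.6,-5,-45,36,0.46,0.6,-5,-45,36,0.46,0.6,-5,-45,36,0.46,0.6,-5,-45,36,0.46,0.6,-5,-45,36,0.46],
)

```text
time: 1.15
tool_pos: [0.3701, 0.1229, 0.2458]
tool_rot: [0.654, 0.27, 0.653, -0.27]
contact_force: [0.9, 1.2, 0.6]
gripper_width: 0.602
```

```bash
cat >> h.py <<'E'
def rel(tx,ty,tz,ang=None):
    p,R,s=tool(); d=R.T@(np.array([tx,ty,tz])-p)
    a=np.degrees(np.arctan2(R[1,1],R[0,1]))
    print('t',round(s['time'],2),'pos',p.round(4),'yang',round(a,2),'f',s['contact_force'].round(1),'w',round(s['gripper_width'],3),'q',s['joint_pos'].round(2))
    print('shift cm',(d*100).round(2),'twist', None if ang is None else round(np.radians(a-ang),3))
E
python3 -c "
from h import *
rel(.46,-.27,.25,45)"
```

```text
t 1.15 pos [0.3701 0.1229 0.2458] yang 45.11 f [0.9 1.2 0.6] w 0.602 q [ 0.13 -0.58  2.06  0.    1.66 -0.66]
shift cm [ -0.42 -21.49  34.09] twist 0.002
```

Request:
carry_out(
  moves=[0.6,-0.5,-21.5,36.5,0,0.6,-0.5,-21.5,36.5,0,0.6,-0.5,-21.5,36.5,0,0.6,-0.5,-21.5,36.5,0,0.6,-0.5,-21.5,36.5,0,0.6,-0.5,-21.5,36.5,0,0.6,-0.5,-21.5,36.5,0,0.6,-0.5,-21.5,36.5,0,0.6,-0.5,-21.5,36.5,0,0.6,-0.5,-21.5,36.5,0,0.6,-0.5,-21.5,36.5,0,0.6,-0.5,-21.5,36.5,0],
)

```text
time: 2.15
tool_pos: [0.4765, -0.2872, 0.2496]
tool_rot: [0.652, 0.271, 0.654, -0.271]
contact_force: [0.0, 0.9, 0.2]
gripper_width: 0.604
```

Run:
```python
from h import *
rel(.474,-.2865,.25,45)
c=imaging.camera_info('wrist');im=imaging.grab_frame('wrist');cv2.imwrite('pics/w1.png',im[:,:,::-1])
p,R,s=tool();o=-c['R'].T@c['t'];print('cam in tool',R.T@(o-p),(R.T@c['R'].T).round(3))
for b in blobs(mask(im,75,95,120,60)):print(b)
```

```text
t 2.15 pos [ 0.4765 -0.2872  0.2496] yang 44.9 f [0.  0.9 0.2] w 0.604 q [-0.68 -0.13  1.72 -0.    1.56 -1.46]
shift cm [-0.04 -0.13 -0.23] twist -0.002
cam in tool [-0.17136412 -0.00039261 -0.07157586] [[ 0.001 -0.285  0.958]
 [ 1.    -0.002 -0.002]
 [ 0.003  0.958  0.285]]
(array([149.3,  73.4]), array([132,  58,  36,  31, 849], dtype=int32))
(array([281.6, 185.8]), array([268, 171,  28,  30, 685], dtype=int32))
(array([161. , 278.7]), array([146, 264,  30,  31, 684], dtype=int32))
```

View pics/w1.png

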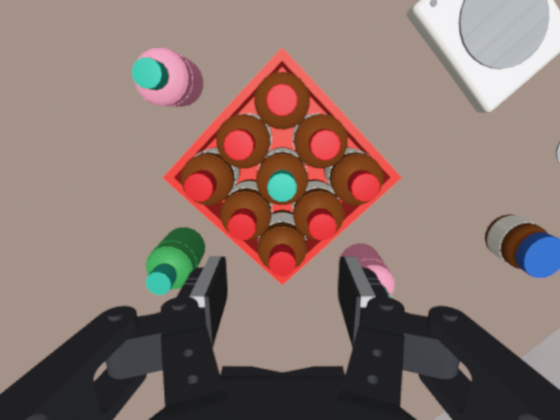

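Wrist view: the teal cap is at (282,186), ringed by red caps. The jaws lie along the crate's diagonal, and the pads are clear at about (215,290) and (350,290).

Run:
```python
from h import *
cw,ct,cs=[imaging.camera_info(n) for n in("wrist","top","scene")]
f4=lambda p,o,k:((p[0]+.5)/k-.5+o[0],(p[1]+.5)/k-.5+o[1])
im=cv2.cvtColor(cv2.imread('pics/w1.png'),cv2.COLOR_BGR2RGB)
# brighter top face
m=mask(im,75,95,120,60);ys,xs=np.nonzero(m);sel=(abs(xs-282)<20)&(abs(ys-186)<20);v=im[ys[sel],xs[sel]].max(1);print(np.percentile(v,[5,25,50,75,95]))
r=[ray(cw,(281.6,186)),ray(ct,(388.5,238)),ray(cs,(167.9,194.5))]
for k in([0,1],[0,2],[0,1,2]):X,e=tri([r[i] for i in k]);print(k,X.round(4),np.round(e,4))
print(onz(cw,(281.6,185.8),.1117),onz(cw,(281.6,185.8),.105))
# finger geometry: tips at 0.6 in image -> rays into tool frame
p,R,s=tool()
for q in((216,258),(348,258),(187,352),(382,352)):
    o,d=ray(cw,q);o=R.T@(o-p);d=R.T@d
    for x in(-.01,0,.008):print(q,x,(o+d*(x-o[0])/d[0]).round(4))
```

```text
[116. 204. 209. 214. 218.]
[0, 1] [ 0.4709 -0.28    0.1354] [0.0013 0.0013]
[0, 2] [ 0.474  -0.284   0.1083] [0.0006 0.0006]
[0, 1, 2] [ 0.4743 -0.285   0.1089] [0.0016 0.002  0.0004]
[ 0.47336181 -0.28281158  0.1117    ] [ 0.4743938  -0.28386633  0.105     ]
(216, 258) -0.01 [-0.01   -0.0345  0.002 ]
(216, 258) 0 [ 0.     -0.0366  0.0066]
(216, 258) 0.008 [ 0.008  -0.0384  0.0103]
(348, 258) -0.01 [-0.01    0.0351  0.002 ]
(348, 258) 0 [0.     0.0372 0.0067]
(348, 258) 0.008 [0.008  0.0389 0.0104]
(187, 352) -0.01 [-0.01   -0.0554  0.0624]
(187, 352) 0 [ 0.     -0.0589  0.0708]
(187, 352) 0.008 [ 0.008  -0.0617  0.0775]
(382, 352) -0.01 [-0.01    0.0588  0.0625]
(382, 352) 0 [0.     0.0624 0.0709]
(382, 352) 0.008 [0.008  0.0653 0.0776]
```

Request:
carry_out(
  moves=[0.6,3,0,-0.3,0,0.6,6,0,-0.3,0,0.6,9,0,-0.3,0,0.6,11,0,-0.3,0,0.6,12,0,-0.3,0,0.6,13,0,-0.3,0,0.6,13,0,-0.3,0,0.6,13,0,-0.3,0],
)

```text
time: 2.87
tool_pos: [0.4752, -0.2828, 0.1217]
tool_rot: [0.654, 0.27, 0.653, -0.27]
contact_force: [0.7, -0.2, 0.9]
gripper_width: 0.603
```

Run:
```python
from h import *
rel(.474,-.285,.098,45)
im=imaging.grab_frame('wrist');cv2.imwrite('pics/w2.png',im[:,:,::-1])
```

```text
t 2.87 pos [ 0.4752 -0.2828  0.1217] yang 45.13 f [ 0.7 -0.2  0.9] w 0.603 q [-0.67 -0.06  1.86  0.    1.34 -1.46]
shift cm [ 2.37 -0.24  0.07] twist 0.002
```

View pics/w2.png

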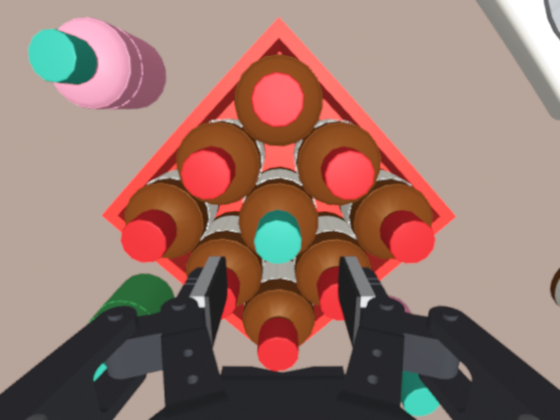

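Run:
```python
from h import *
c=imaging.camera_info('wrist');p,R,s=tool()
im=cv2.cvtColor(cv2.imread('pics/w2.png'),cv2.COLOR_BGR2RGB)
hsv=cv2.cvtColor(im,cv2.COLOR_RGB2HSV)
m=cv2.inRange(hsv,(75,120,190),(95,255,255))
for b in blobs(m,50):
    print(b)
    X=onz(c,b[0],.1117);print(X,'tool',R.T@(X-p))
o,d=ray(c,(282,259));
```

```text
(array([51.8, 55. ]), array([  29,   30,   47,   52, 1890], dtype=int32))
[ 0.31919932 -0.29553135  0.1117    ] tool [ 0.01045435 -0.11897981 -0.10224375]
(array([277.4, 241.6]), array([ 255,  221,   46,   42, 1498], dtype=int32))
[ 0.47465818 -0.28583628  0.1117    ] tool [ 0.01076114 -0.00241859  0.00107537]
(array([ 99.5, 370.8]), array([ 95, 365,  11,  14,  58], dtype=int32))
[ 0.45603306 -0.4413495   0.1117    ] tool [ 0.01097006 -0.12575929  0.09760664]
(array([420.4, 402.4]), array([405, 388,  34,  28, 658], dtype=int32))
[ 0.63394176 -0.30168843  0.1117    ] tool [0.01111652 0.0987382  0.12513071]
```

Request:
carry_out(
  moves=[0.6,0.5,-0.2,0.1,0,0.6,1,-0.2,0.1,0,0.6,1.5,-0.2,0.1,0,0.6,2,-0.2,0.1,0,0.6,2.3,-0.2,0.1,0,0.6,2.3,-0.2,0.1,0,0.0,2.3,-0.2,0.1,0,0.0,2.3,-0.2,0.1,0,0.0,2.3,-0.2,0.1,0,0.0,2.3,-0.2,0.1,0,0.0,2.3,-0.2,0.1,0,0.0,2.3,-0.2,0.1,0],
)

```text
time: 3.92
tool_pos: [0.4741, -0.2853, 0.0979]
tool_rot: [0.654, 0.27, 0.653, -0.27]
contact_force: [-0.4, 0.5, 0.4]
gripper_width: -0.002
```

Run:
```python
from h import *
rel(.474,-.285,.25,45)
im=imaging.grab_frame('wrist');cv2.imwrite('pics/w3.png',im[:,:,::-1])
```

```text
t 3.92 pos [ 0.4741 -0.2853  0.0979] yang 45.09 f [-0.4  0.5  0.4] w -0.002 q [-0.68 -0.03  1.88 -0.    1.29 -1.46]
shift cm [-1.521e+01  1.000e-02 -2.000e-02] twist 0.002
```

View pics/w3.png

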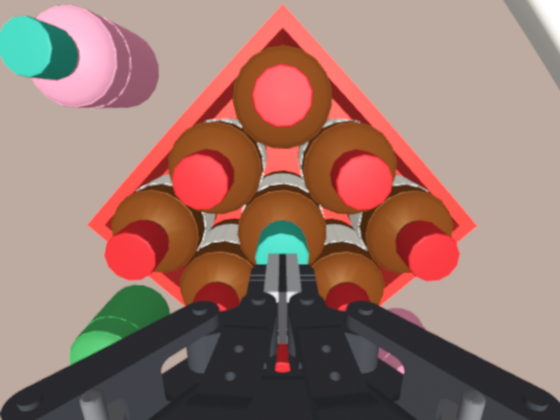

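The fingers shut fully: the jaws missed the cap, with no contact force. In the wrist view they close above and in front of it. I'll check the fingertip height in the scene view.

Run:
```python
from h import *
im=imaging.grab_frame('scene');p,R,s=tool();c=imaging.camera_info('scene')
print(p)
for k in(-.04,-.03,-.02,-.01,0,.008):print(k,proj(c,p+R[:,0]*k).round(1))
a=cv2.resize(im[130:250,110:230],None,fx=5,fy=5,interpolation=cv2.INTER_CUBIC);cv2.imwrite('pics/s3.png',a[:,:,::-1])
```

```text
[ 0.47404059 -0.28523011  0.09781097]
-0.04 [[165.7 184.3]]
-0.03 [[166.4 187.8]]
-0.02 [[167.  191.3]]
-0.01 [[167.7 194.8]]
0 [[168.3 198.2]]
0.008 [[168.8 200.9]]
```

View pics/s3.png

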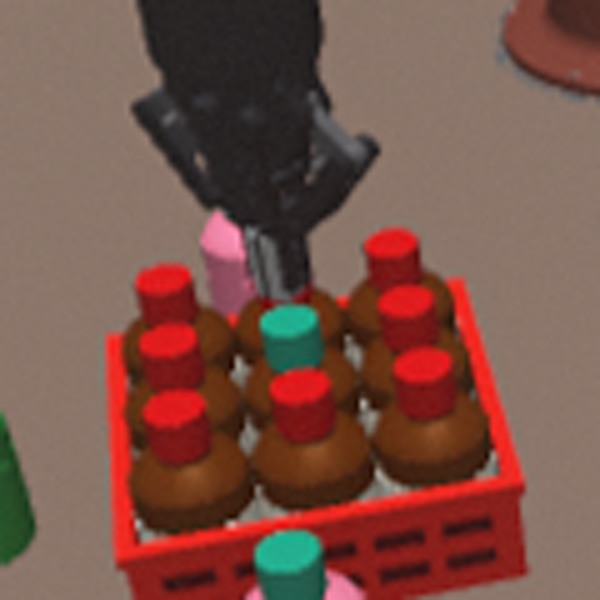

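Run:
```python
from h import *
p,R,s=tool();c=imaging.camera_info('scene');w=imaging.camera_info('wrist');t=imaging.camera_info('top')
for wp in((282,255),(282,265)):
    X,e=tri([ray(w,wp),ray(c,(166.2,189.6))]);print(X,e,R.T@(X-p))
im=imaging.grab_frame('top');a=cv2.resize(im[190:290,335:480],None,fx=4,fy=4,interpolation=cv2.INTER_CUBIC);cv2.imwrite('pics/t3.png',a[:,:,::-1])
wi=cv2.imread('pics/w3.png');cv2.imwrite('pics/w3c.png',cv2.resize(wi[200:380,200:370],None,fx=3.3,fy=3.3,interpolation=cv2.INTER_CUBIC))
```

```text
[ 0.47038863 -0.28397483  0.11980889] [np.float64(0.0025246023661518948), np.float64(0.002524602366151813)] [-0.02199857 -0.00168887 -0.00346868]
[ 0.47343661 -0.28536924  0.12224117] [np.float64(0.0010332136324738032), np.float64(0.00103321363247373)] [-0.02443026 -0.00052474 -0.00032507]
```

View pics/w3c.png

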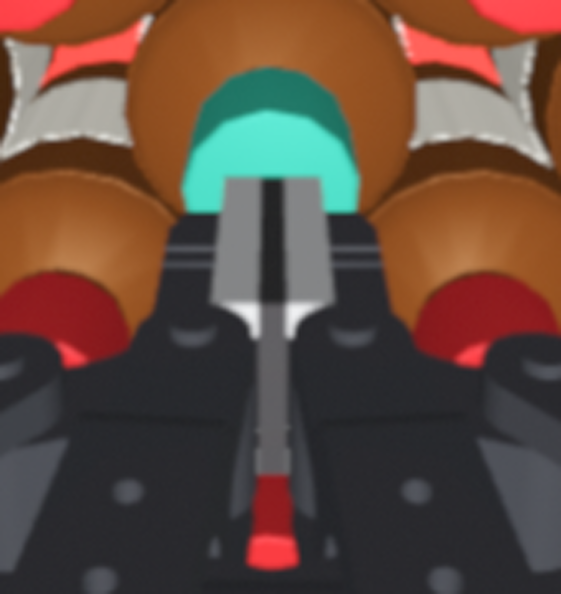

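View pics/t3.png

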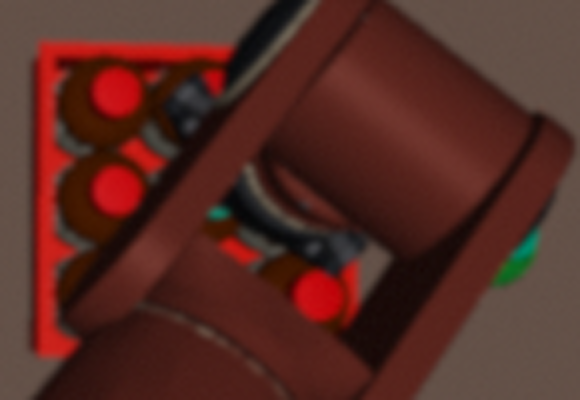

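The triangulated fingertips (shut) stand about 23 mm behind the reported TCP, not 8 mm ahead as stated. The tips were at z≈0.121, above the cap top at 0.112. I trust the images, so I reopen and go about 3 cm lower while watching the force.

Request:
carry_out(
  moves=[0.6,0,0,0,0,0.6,0,0,0,0,0.6,0,0,0,0,0.6,0.5,0,0,0,0.6,1,0,0,0,0.6,1.5,0,0,0,0.6,2,0,0,0,0.6,2.3,0,0,0,0.6,2.6,0,0,0,0.6,2.6,0,0,0],
)

```text
time: 4.9
tool_pos: [0.4735, -0.2848, 0.0707]
tool_rot: [0.653, 0.27, 0.654, -0.27]
contact_force: [0.6, 0.4, -0.6]
gripper_width: 0.6
```

Run:
```python
from h import *
rel(.474,-.285,.068,45)
im=imaging.grab_frame('wrist');cv2.imwrite('pics/w4.png',im[:,:,::-1])
im=imaging.grab_frame('scene')
a=cv2.resize(im[130:250,110:230],None,fx=5,fy=5,interpolation=cv2.INTER_CUBIC);cv2.imwrite('pics/s4.png',a[:,:,::-1])
```

```text
t 4.9 pos [ 0.4735 -0.2848  0.0707] yang 45.09 f [ 0.6  0.4 -0.6] w 0.6 q [-0.68  0.    1.89  0.    1.25 -1.46]
shift cm [0.27 0.02 0.05] twist 0.002
```

View pics/w4.png

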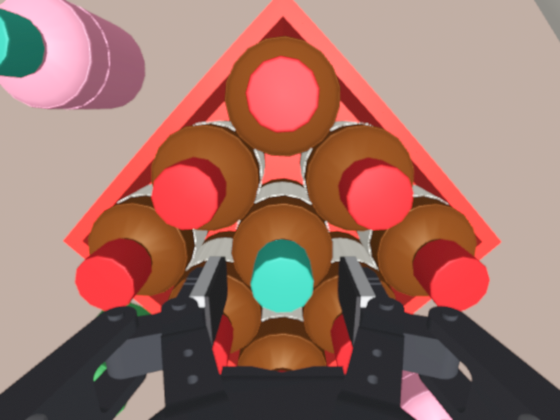

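View pics/s4.png

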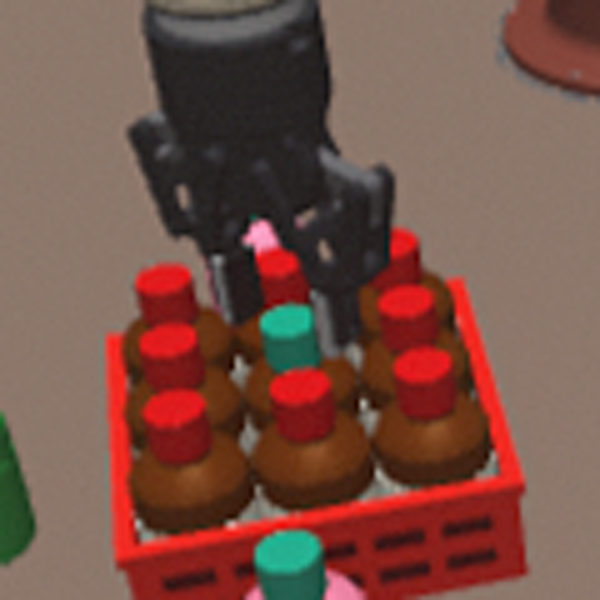

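The jaws straddle the cap at wrist (282,275), with clear space to the red caps. I go 3 mm lower and close.

Request:
carry_out(
  moves=[0.6,0.3,0,0,0,0.5,0.3,0,0,0,0,0.3,0,0,0,0,0.3,0,0,0,0,0.3,0,0,0,0,0.3,0,0,0,0,0.3,0,0,0,0,0.3,0,0,0],
)

```text
time: 5.67
tool_pos: [0.4741, -0.2854, 0.0691]
tool_rot: [0.654, 0.27, 0.653, -0.27]
contact_force: [-0.9, -0.1, 2.2]
gripper_width: 0.295
```

Run:
```python
from h import *
rel(.474,-.285,.068,45)
im=imaging.grab_frame('wrist');cv2.imwrite('pics/w5.png',im[:,:,::-1])
```

```text
t 5.67 pos [ 0.4741 -0.2854  0.0691] yang 45.09 f [-0.9 -0.1  2.2] w 0.295 q [-0.68  0.    1.89 -0.    1.24 -1.46]
shift cm [ 0.11  0.02 -0.03] twist 0.002
```

View pics/w5.png

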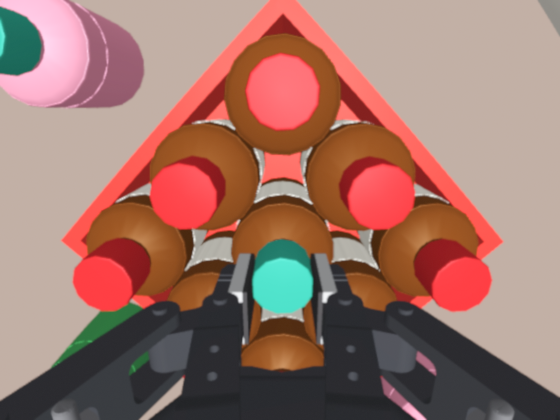

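Gripped (opening 0.295). Now I lift straight and slowly.

Request:
carry_out(
  moves=[0,-0.3,0,0,0,0,-0.8,0,0,0,0,-1.4,0,0,0,0,-2,0,0,0,0,-2.7,0,0,0,0,-3.4,0,0,0,0,-4.1,0,0,0,0,-4.8,0,0,0,0,-5.6,0,0,0,0,-6.4,0,0,0,0,-7.2,0,0,0,0,-8,0,0,0],
)

```text
time: 6.72
tool_pos: [0.474, -0.2852, 0.1496]
tool_rot: [0.654, 0.27, 0.653, -0.27]
contact_force: [0.5, 0.2, -1.4]
gripper_width: 0.3
```

Run:
```python
from h import *
rel(.474,-.285,.068,45)
im=imaging.grab_frame('scene')
a=cv2.resize(im[100:250,90:240],None,fx=4,fy=4,interpolation=cv2.INTER_CUBIC);cv2.imwrite('pics/s6.png',a[:,:,::-1])
```

```text
t 6.72 pos [ 0.474  -0.2852  0.1496] yang 45.09 f [ 0.5  0.2 -1.4] w 0.3 q [-0.68 -0.08  1.83  0.    1.39 -1.46]
shift cm [ 8.16  0.01 -0.02] twist 0.002
```

View pics/s6.png

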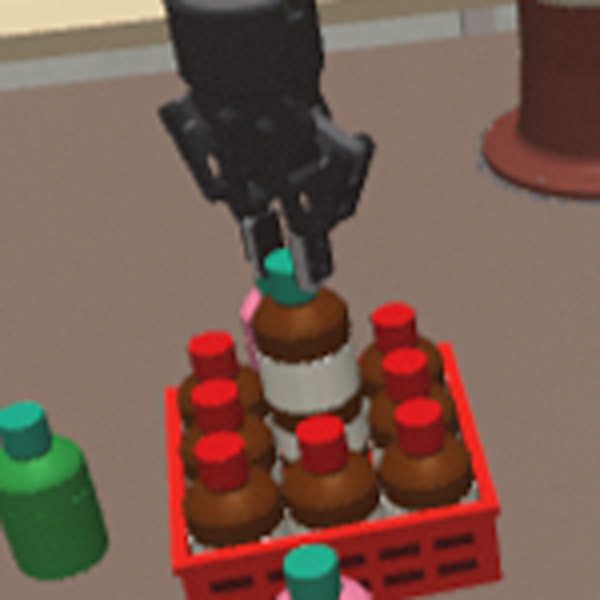

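The bottle is rising upright and the neighbours are standing. I continue up, then travel to the pan while turning the jaws toward the mixer's y axis.

Request:
carry_out(
  moves=[0,-1,0,0,0,0,-2.2,0,0,0,0,-3.5,0,0,0,0,-4.8,0,0,0,0,-6,0,0,0,0,-6.5,2,-1.4,-0.1,0,-6.5,4,-2.8,-0.2,0,-6.5,7,-4.9,-0.3,0,-6.5,10,-7,-0.4,0,-6.5,13,-9.1,-0.5,0,-6.5,16,-11.2,-0.6,0,-6.5,18,-12.6,-0.7],
)

```text
time: 7.77
tool_pos: [0.5122, -0.066, 0.2151]
tool_rot: [0.707, 0.028, 0.706, -0.027]
contact_force: [0.5, -0.5, -1.8]
gripper_width: 0.295
```

Run:
```python
from h import *
rel(.524,-.002,.15,109)
```

```text
t 7.77 pos [ 0.5122 -0.066   0.2151] yang 85.58 f [ 0.5 -0.5 -1.8] w 0.295 q [-0.27 -0.22  1.85  0.    1.51 -1.77]
shift cm [6.51 6.46 0.67] twist -0.409
```

Request:
carry_out(
  moves=[0,0,2,0.2,-0.1,0,0,4,0.4,-0.2,0,0,5.5,0.6,-0.3,0,0,6.2,0.7,-0.4,0,0,6.4,0.7,-0.41,0,0,6.4,0.7,-0.41,0,1,6.4,0.7,-0.41,0,3,6.4,0.7,-0.41,0,5,6.4,0.7,-0.41,0,6.5,6.4,0.7,-0.41,0,6.5,6.4,0.7,-0.41,0,6.5,6.4,0.7,-0.41],
)

```text
time: 8.77
tool_pos: [0.5231, -0.0061, 0.1473]
tool_rot: [0.697, -0.114, 0.699, 0.114]
contact_force: [-0.4, -0.1, -1.8]
gripper_width: 0.295
```

Run:
```python
from h import *
rel(.524,-.002,.15,109)
p,R,s=tool()
for n in('scene','top','wrist'):
    im=imaging.grab_frame(n);c=imaging.camera_info(n);cv2.imwrite(f'pics/{n}7.png',im[:,:,::-1])
    print(n,proj(c,[p[0],p[1],p[2]-.0635]))
im=cv2.imread('pics/scene7.png');cv2.imwrite('pics/s7.png',cv2.resize(im[110:250,215:355],None,fx=4,fy=4,interpolation=cv2.INTER_CUBIC))
```

```text
t 8.77 pos [ 0.5231 -0.0061  0.1473] yang 108.57 f [-0.4 -0.1 -1.8] w 0.295 q [-0.15 -0.15  1.9  -0.    1.39 -2.05]
shift cm [-0.27  0.36  0.21] twist -0.007
scene [[283.91447024 194.34062105]]
top [[264.85868028 215.19106951]]
wrist [[282.7148185 208.7346928]]
```

View pics/s7.png

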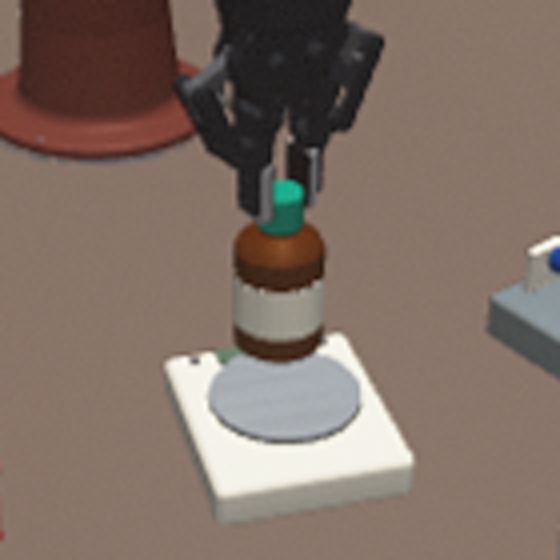

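View pics/wrist7.png

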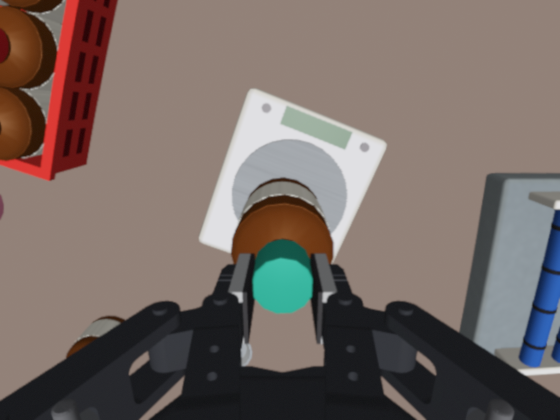

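View pics/top7.png

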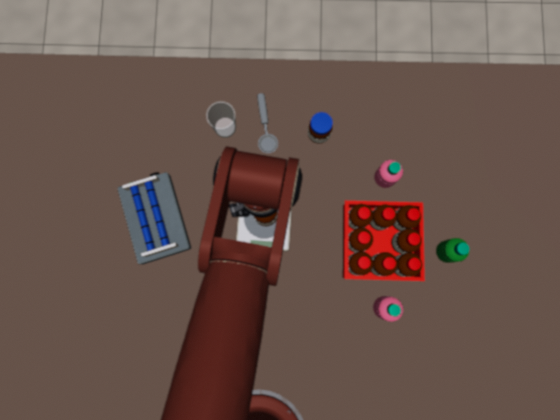

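Run:
```python
from h import *
c=imaging.camera_info('wrist')
im=cv2.imread('pics/wrist7.png')
for q in((289.5,195),): print(onz(c,q,.042))
# balance corners
for q in ((252,90),(385,145),(201,240)):print(onz(c,q,.03))
a,b,d=[onz(c,q,.03) for q in ((252,90),(385,145),(201,240))];print('balance centre',(b+d)/2,np.linalg.norm(b-a),np.linalg.norm(d-a))
cs=imaging.camera_info('scene');p,R,s=tool()
for h in(.0,.083,.106):print(proj(cs,[p[0],p[1],p[2]-.0635+h]))
```

```text
[ 0.52138671 -0.00057627  0.042     ]
[ 0.44942025 -0.0577132   0.03      ]
[0.45566349 0.06437117 0.03      ]
[ 0.59164998 -0.0638242   0.03      ]
balance centre [5.23656733e-01 2.73481937e-04 3.00000000e-02] 0.12224389878201408 0.14236095099865073
[[284.1994135  193.79483338]]
[[284.64636611 165.02153578]]
[[284.77842687 156.52140167]]
```

Request:
carry_out(
  moves=[0,1,0.2,0.1,0,0,2,0.46,0.2,0,0,3,0.46,0.2,0,0,3.5,0.46,0.2,0,0,3.8,0.46,0.2,0,0,3.9,0.46,0.2,0,0,4.0,0.46,0.2,0,0,4.1,0.46,0.2,0,0,4.1,0.46,0.2,0],
)

```text
time: 9.67
tool_pos: [0.5248, -0.0006, 0.108]
tool_rot: [0.698, -0.115, 0.698, 0.115]
contact_force: [0.6, -0.5, -1.5]
gripper_width: 0.3
```

Run:
```python
from h import *
rel(.5235,-.001,.105,109)
im=imaging.grab_frame('scene');cv2.imwrite('pics/s8.png',cv2.resize(im[110:250,215:355],None,fx=4,fy=4,interpolation=cv2.INTER_CUBIC)[:,:,::-1])
```

```text
t 9.67 pos [ 0.5248 -0.0006  0.108 ] yang 108.69 f [ 0.6 -0.5 -1.5] w 0.3 q [-0.14 -0.11  1.93 -0.    1.32 -2.04]
shift cm [ 0.3   0.01 -0.14] twist -0.005
```

View pics/s8.png

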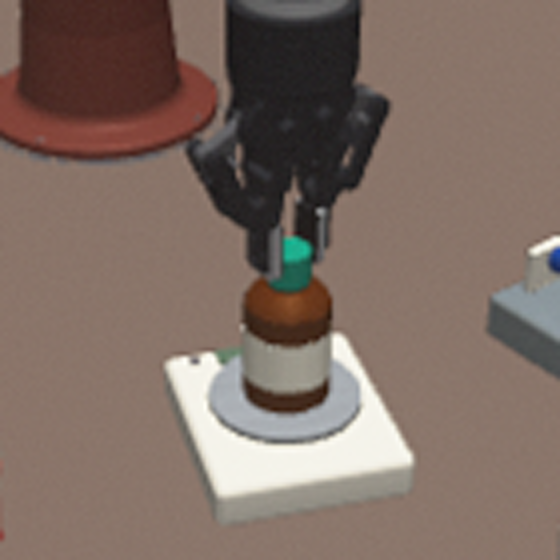

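Request:
carry_out(
  moves=[0,0.1,0,-0.1,0,0,0.2,0,-0.1,0,0,0.2,0,-0.1,0],
)

```text
time: 9.97
tool_pos: [0.5235, -0.0009, 0.1056]
tool_rot: [0.698, -0.115, 0.698, 0.115]
contact_force: [-0.5, -0.3, -2.3]
gripper_width: 0.301
```

Request:
carry_out(
  moves=[0,0.1,0,0,0,0,0.1,0,0,0,0,0.1,0,0,0],
)

```text
time: 10.22
tool_pos: [0.524, -0.001, 0.1055]
tool_rot: [0.698, -0.115, 0.697, 0.115]
contact_force: [-0.1, -0.4, 2.3]
gripper_width: 0.299
```

The force flipped sign, so the base is on the pan. I let go and wait over a second.

Request:
carry_out(
  moves=[0.4,0,0,0,0,0.6,0,0,0,0,0.65,0,0,0,0,0.65,0,0,0,0,0.65,0,0,0,0,0.65,0,0,0,0,0.65,0,0,0,0,0.65,0,0,0,0,0.65,0,0,0,0,0.65,0,0,0,0,0.65,0,0,0,0,0.65,0,0,0,0],
)

```text
time: 11.22
tool_pos: [0.5236, -0.0009, 0.1047]
tool_rot: [0.698, -0.115, 0.698, 0.115]
contact_force: [0.7, 0.7, 0.1]
gripper_width: 0.649
```

Run:
```python
from h import *
rel(.5235,-.001,.105,109)
im=imaging.grab_frame('scene');cv2.imwrite('pics/s9.png',cv2.resize(im[110:250,215:355],None,fx=4,fy=4,interpolation=cv2.INTER_CUBIC)[:,:,::-1])
c=imaging.camera_info('wrist')
im=imaging.grab_frame('wrist');cv2.imwrite('pics/w9.png',im[:,:,::-1])
hsv=cv2.cvtColor(im,cv2.COLOR_RGB2HSV)
p,R,s=tool()
for b in blobs(cv2.inRange(hsv,(75,120,100),(95,255,255)),50):
    X=onz(c,b[0],.147);print(b,X,R.T@(X-p))
```

```text
t 11.22 pos [ 0.5236 -0.0009  0.1047] yang 108.69 f [0.7 0.7 0.1] w 0.649 q [-0.14 -0.11  1.94 -0.    1.31 -2.04]
shift cm [-0.03 -0.   -0.01] twist -0.005
(array([281. , 286.3]), array([ 250,  259,   63,   56, 2723], dtype=int32)) [ 0.52454671 -0.00082076  0.147     ] [-0.04224646 -0.00018394  0.00089778]
```

View pics/s9.png

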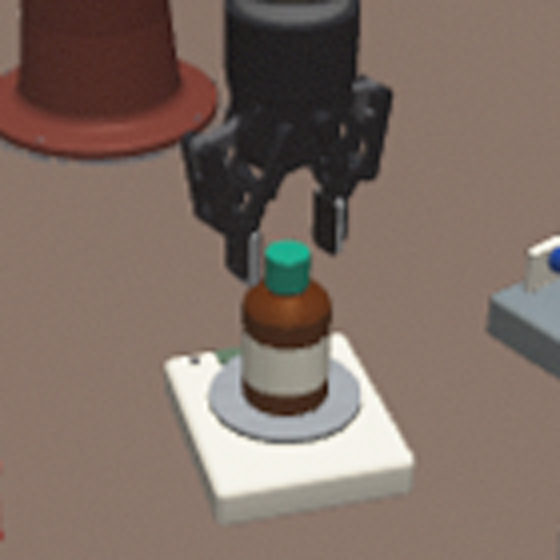

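View pics/w9.png

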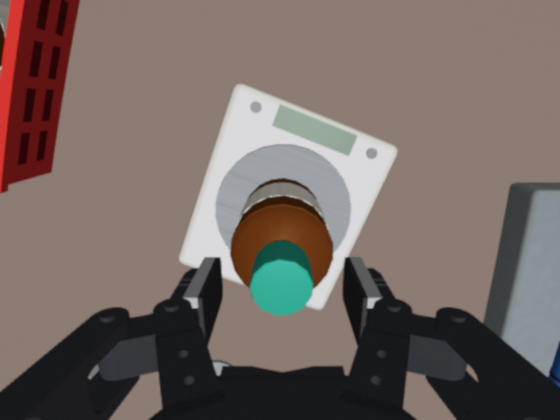

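The bottle stands upright, centred on the pan: base at crop (287,395), pan centre (285,395). It is free of the jaws and was released for over a second. I regrip the cap and lift.

Request:
carry_out(
  moves=[0.65,0,0,0,0,0.65,0,0,0,0,0.65,0,0,0,0,0.65,-0.05,0,0.1,-0.01,0,-0.1,0,0.1,-0.01,0,-0.1,0,0.1,-0.01,0,-0.1,0,0.1,-0.01,0,-0.1,0,0.1,-0.01,0,-0.1,0,0.1,-0.01,0,-0.1,0,0.1,-0.01,0,-0.6,0,0.1,-0.01,0,-1.5,0,0.1,-0.01],
)

```text
time: 12.32
tool_pos: [0.5228, -0.0003, 0.118]
tool_rot: [0.696, -0.118, 0.699, 0.119]
contact_force: [-0.2, -0.7, -2.9]
gripper_width: 0.295
```

Run:
```python
from h import *
yaw=np.radians(19.4);mx=np.array([np.cos(yaw),np.sin(yaw)])
C=np.array([.5197,.2695])
for X in(-.135,-.16):
    q=C+X*mx;print(X,q);rel(q[0],q[1],.2,109.4)
```

```text
-0.135 [0.39236494 0.22465825]
t 12.32 pos [ 5.228e-01 -3.000e-04  1.180e-01] yang 109.26 f [-0.2 -0.7 -2.9] w 0.295 q [-0.14 -0.12  1.93  0.    1.34 -2.05]
shift cm [-8.12 25.55 -4.92] twist -0.002
-0.16 [0.36878437 0.21635422]
t 12.32 pos [ 5.228e-01 -3.000e-04  1.180e-01] yang 109.26 f [-0.2 -0.7 -2.9] w 0.295 q [-0.14 -0.12  1.93  0.    1.34 -2.05]
shift cm [-8.11 25.55 -7.42] twist -0.002
```

Request:
carry_out(
  moves=[0,-2,0,0,0,0,-4,0,0,0,0,-6,1,-0.2,0,0,-7,3,-0.6,0,0,-7.5,6,-1.2,0,0,-7.5,9,-1.8,0,0,-7.5,12,-2.4,0,0,-7.5,15,-3,0,0,-7.5,18,-3.6,0,0,-7.5,21,-4.2,0,0,-7.5,23.5,-4.7,0,0,-7.5,25.5,-4.9,0],
)

```text
time: 13.32
tool_pos: [0.3924, 0.2254, 0.1948]
tool_rot: [0.697, -0.119, 0.697, 0.119]
contact_force: [-0.4, 0.0, -3.0]
gripper_width: 0.294
```

Run:
```python
from h import *
rel(.3924,.2247,.11,109.4)
c=imaging.camera_info('wrist')
im=imaging.grab_frame('wrist');cv2.imwrite('pics/w10.png',im[:,:,::-1])
im=imaging.grab_frame('scene');cv2.imwrite('pics/s10.png',cv2.resize(im[80:240,290:450],None,fx=4,fy=4,interpolation=cv2.INTER_CUBIC)[:,:,::-1])
```

```text
t 13.32 pos [0.3924 0.2254 0.1948] yang 109.34 f [-0.4  0.  -3. ] w 0.294 q [ 0.36 -0.38  2.01  0.    1.51 -1.55]
shift cm [ 8.48 -0.07 -0.01] twist -0.001
```

View pics/w10.png

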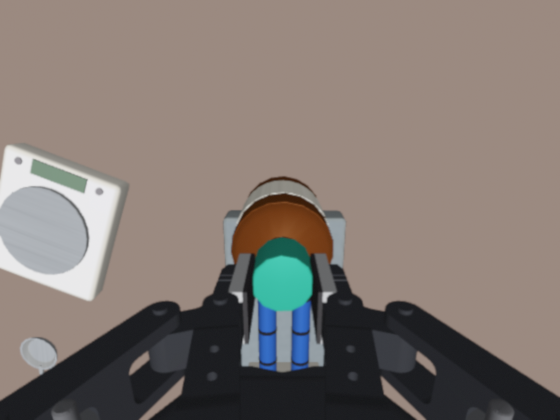

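View pics/s10.png

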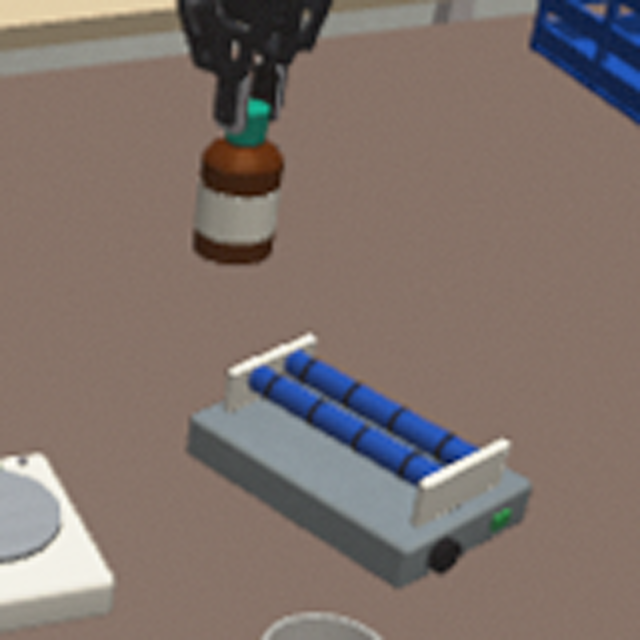

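The rollers in the wrist view (columns 267 and 300, mid 283.5) line up with the cap (282) and run parallel to the tool. I lower the bottle outside the near end plate.

Request:
carry_out(
  moves=[0,2,0,0,0,0,4,0,0,0,0,6,0,0,0,0,7.5,0,0,0,0,8.5,0,0,0,0,8.5,0,0,0,0,8.5,0,0.4,0,0,8.5,0,0.8,0,0,8.5,0,0.8,0],
)

```text
time: 14.17
tool_pos: [0.4037, 0.2271, 0.1116]
tool_rot: [0.698, -0.118, 0.696, 0.118]
contact_force: [-0.3, 0.9, -1.6]
gripper_width: 0.295
```

Run:
```python
from h import *
rel(.3924,.2247,.11,109.4)
im=imaging.grab_frame('scene');cv2.imwrite('pics/s11.png',cv2.resize(im[80:240,290:450],None,fx=4,fy=4,interpolation=cv2.INTER_CUBIC)[:,:,::-1])
```

```text
t 14.17 pos [0.4037 0.2271 0.1116] yang 109.25 f [-0.3  0.9 -1.6] w 0.295 q [ 0.35 -0.28  2.07 -0.    1.34 -1.56]
shift cm [ 0.15  0.15 -1.14] twist -0.003
```

View pics/s11.png

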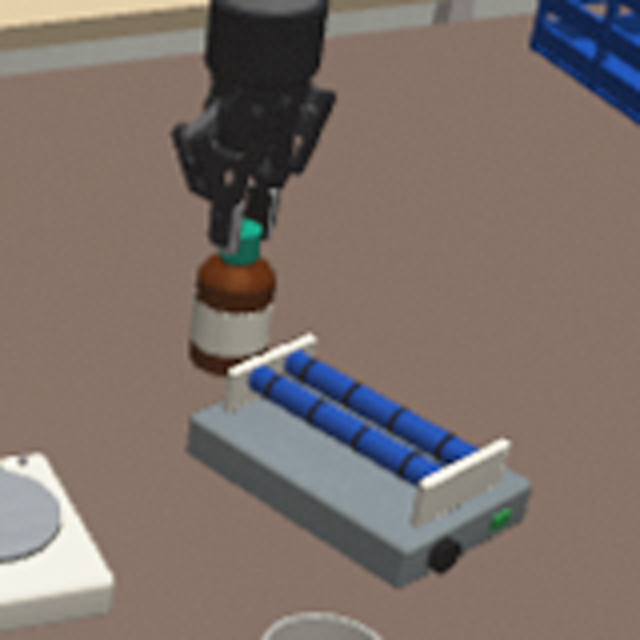

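Now I start tilting against the plate's top edge.

Request:
carry_out(
  moves=[0,0,0,0.5,0,0,0,0,1.0,0,0,-0.1,0,1.4,0,0,-0.3,0,1.8,0,0,-0.4,0,2.2,0,0,-0.5,0,2.6,0,0,-0.5,0,3.0,0,0,-0.5,0,3.4,0],
)

```text
time: 14.88
tool_pos: [0.434, 0.2379, 0.1147]
tool_rot: [0.697, -0.118, 0.697, 0.118]
contact_force: [-4.9, -2.0, -0.5]
gripper_width: 0.294
```

```bash
cat >> h.py <<'E'
def mix():
    p,R,s=tool();y=np.radians(19.4);d=p[:2]-np.array([.5197,.2695]);print('mixer x,y',((d@[np.cos(y),np.sin(y)])*1e3).round(1),((d@[-np.sin(y),np.cos(y)])*1e3).round(1),'pivot z',((p[2]+.0345)*1e3).round(1),'f',s['contact_force'].round(1),'M',s['ft_torque'].round(2),'w',round(s['gripper_width'],3),'t',s['time'])
E
python3 - <<'E'
from h import *
mix()
im=imaging.grab_frame('scene');cv2.imwrite('pics/s12.png',cv2.resize(im[80:240,290:450],None,fx=4,fy=4,interpolation=cv2.INTER_CUBIC)[:,:,::-1])
E
```

```text
mixer x,y -91.4 -1.4 pivot z 149.2 f [-4.9 -2.  -0.5] M [-0.41  1.12  0.02] w 0.294 t 14.8833
```

View pics/s12.png

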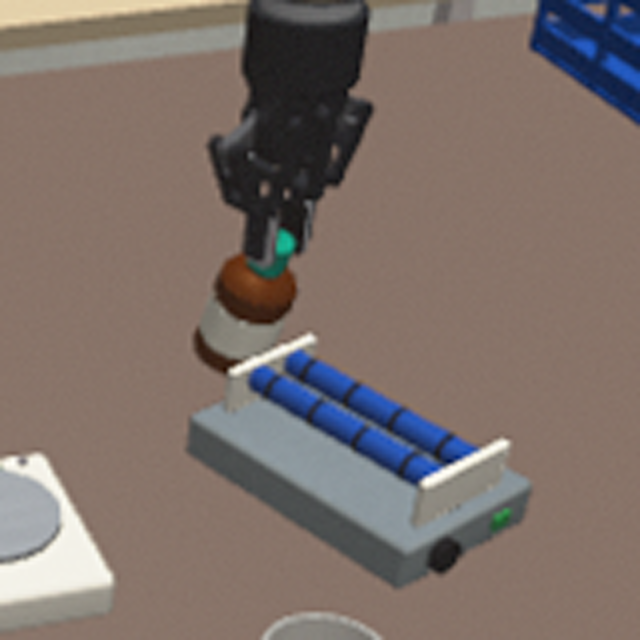

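It tilts nicely at about 5 N, so I continue along the arc.

Request:
carry_out(
  moves=[0,0,0,0.6,0,0,0,0,1.2,0,0,0,0,1.7,0,0,0.1,0,2.2,0,0,0.2,0,2.6,0,0,0.35,0,3.1,0,0,0.55,0,3.5,0,0,0.75,0,3.9,0,0,1.0,0,4.3,0,0,1.25,0,4.7,0,0,1.5,0,5.1,0,0,1.8,0,5.5,0],
)

```text
time: 15.93
tool_pos: [0.487, 0.2564, 0.0972]
tool_rot: [0.698, -0.118, 0.696, 0.118]
contact_force: [-0.7, 0.2, 3.2]
gripper_width: 0.29
```

Run:
```python
from h import *
mix()
im=imaging.grab_frame('scene');cv2.imwrite('pics/s13.png',cv2.resize(im[80:240,290:450],None,fx=4,fy=4,interpolation=cv2.INTER_CUBIC)[:,:,::-1])
```

```text
mixer x,y -35.2 -1.5 pivot z 131.7 f [-0.7  0.2  3.2] M [-0.08  0.48  0.01] w 0.29 t 15.9333
```

View pics/s13.png

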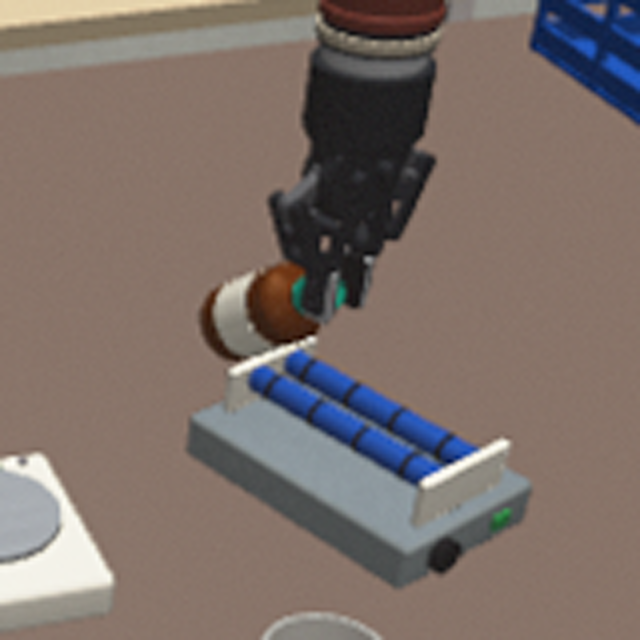

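Request:
carry_out(
  moves=[0,0.3,0,0.3,0,0,0.65,0,0.6,0,0,1.0,0,0.9,0,0,1.4,0,1.2,0,0,1.75,0,1.5,0,0,2.1,0,1.75,0,0,2.5,0,1.95,0,0,2.8,0,2.15,0,0,3.1,0,2.35,0,0,3.3,0,2.5,0,0,3.3,0,2.5,0],
)

```text
time: 16.9
tool_pos: [0.5093, 0.2641, 0.0631]
tool_rot: [0.697, -0.118, 0.697, 0.118]
contact_force: [1.2, -0.4, 2.5]
gripper_width: 0.28
```

Run:
```python
from h import *
mix()
im=imaging.grab_frame('scene');cv2.imwrite('pics/s14.png',cv2.resize(im[80:240,290:450],None,fx=4,fy=4,interpolation=cv2.INTER_CUBIC)[:,:,::-1])
im=imaging.grab_frame('wrist');cv2.imwrite('pics/w14.png',im[:,:,::-1])
```

```text
mixer x,y -11.6 -1.6 pivot z 97.6 f [ 1.2 -0.4  2.5] M [-0.06  0.08  0.03] w 0.28 t 16.9
```

View pics/s14.png

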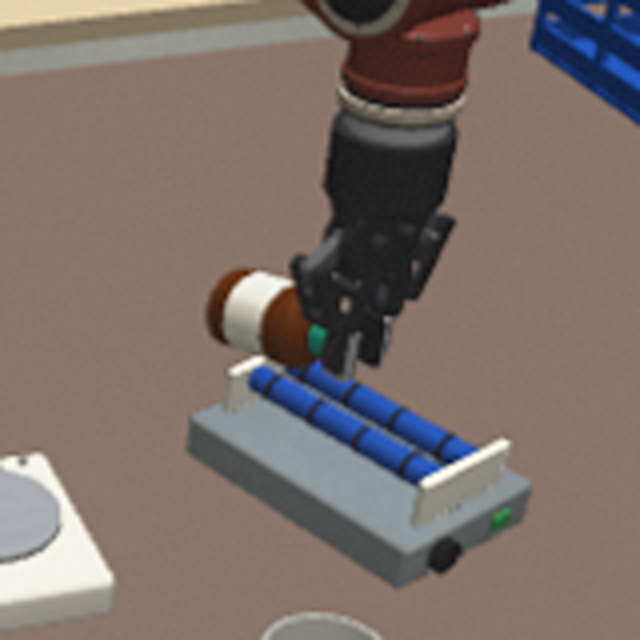

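View pics/w14.png

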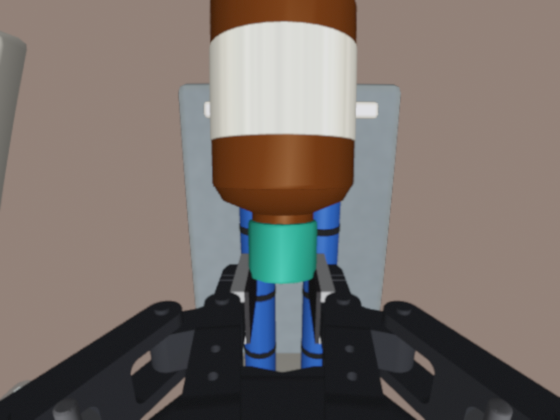

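The bottle is now horizontal, resting on the plate's edge, with its cap at wrist (283,250). It has slipped a few mm outward in the jaws. The rollers' mid column is 286, so it is about 1.5-2 mm off in y. I slide it inward along the rollers.

Request:
carry_out(
  moves=[0,0,0,0.4,0,0,0,0,0.8,0,0,0,0,1.2,0,0,0,0.1,1.6,0,0,0,0.1,2.0,0,0,0,0.1,2.4,0,0,0,0.15,2.8,0,0,0,0.15,3.2,0,0,0,0.15,3.6,0,0,0,0.15,4.0,0,0,0,0.15,4.0,0],
)

```text
time: 17.92
tool_pos: [0.5481, 0.2797, 0.0642]
tool_rot: [0.698, -0.118, 0.696, 0.119]
contact_force: [0.8, 2.0, 0.7]
gripper_width: 0.281
```

Run:
```python
from h import *
mix()
im=imaging.grab_frame('scene');cv2.imwrite('pics/s15.png',cv2.resize(im[80:240,290:450],None,fx=4,fy=4,interpolation=cv2.INTER_CUBIC)[:,:,::-1])
im=imaging.grab_frame('wrist');cv2.imwrite('pics/w15.png',im[:,:,::-1])
```

```text
mixer x,y 30.1 0.2 pivot z 98.7 f [0.8 2.  0.7] M [ 0.24  0.   -0.21] w 0.281 t 17.9167
```

View pics/s15.png

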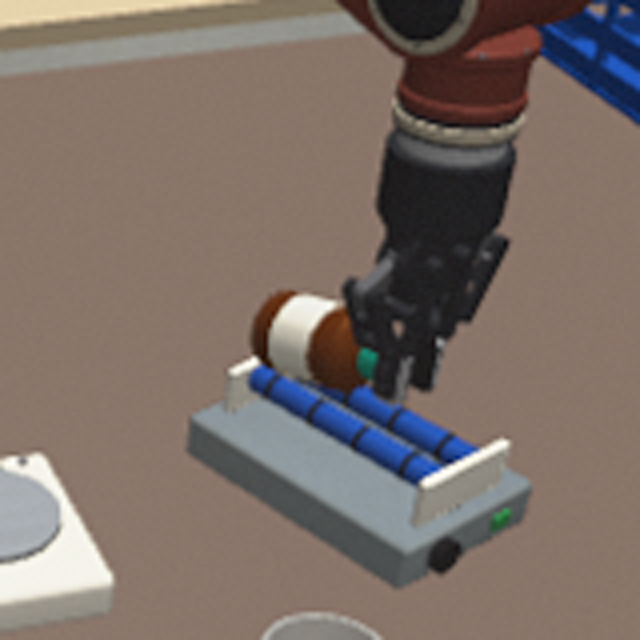

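View pics/w15.png

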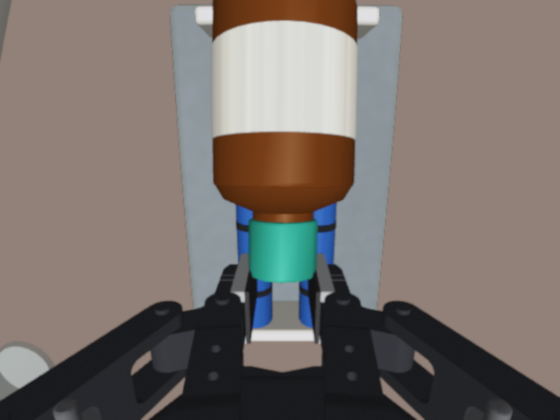

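Request:
carry_out(
  moves=[0,0,0,0.4,0,0,0,0,0.8,0,0,0,0,1.2,0,0,0,0,1.6,0,0,0,0,2.0,0,0,0,0,2.4,0,0,0,0,2.7,0,0,0.1,0,2.7,0,0,0.2,0,2.7,0,0,0.3,0,2.7,0,0,0.4,0,2.7,0,0,0.5,0,2.7,0],
)

```text
time: 19.02
tool_pos: [0.5727, 0.2881, 0.0593]
tool_rot: [0.698, -0.118, 0.697, 0.119]
contact_force: [2.3, 2.9, 2.5]
gripper_width: 0.278
```

Run:
```python
from h import *
mix()
im=imaging.grab_frame('scene');cv2.imwrite('pics/s16.png',cv2.resize(im[80:240,290:450],None,fx=4,fy=4,interpolation=cv2.INTER_CUBIC)[:,:,::-1])
im=imaging.grab_frame('wrist');cv2.imwrite('pics/w16.png',im[:,:,::-1])
```

```text
mixer x,y 56.2 -0.0 pivot z 93.8 f [2.3 2.9 2.5] M [ 0.38 -0.12 -0.21] w 0.278 t 19.0167
```

View pics/s16.png

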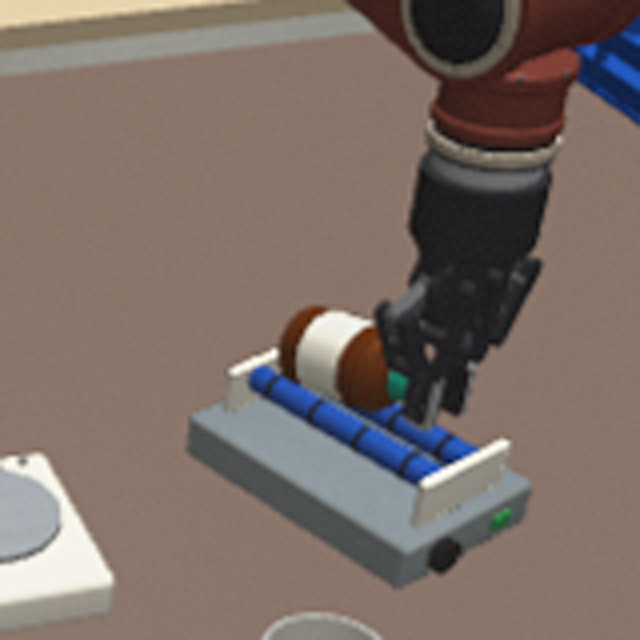

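View pics/w16.png

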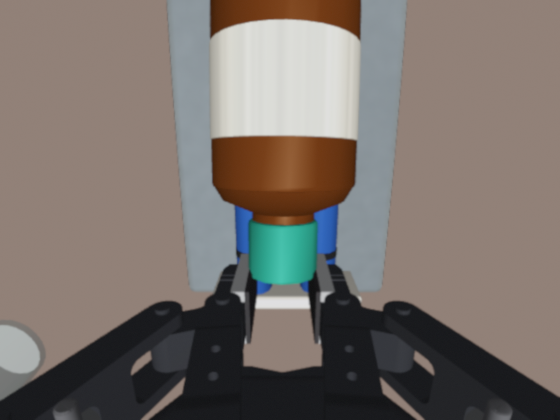

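Request:
carry_out(
  moves=[0,0.1,0,0,0,0,0.2,0.0,0,0,0,0.2,0.0,0,0],
)

```text
time: 19.37
tool_pos: [0.5721, 0.2878, 0.0567]
tool_rot: [0.697, -0.118, 0.697, 0.118]
contact_force: [1.2, 2.8, 2.7]
gripper_width: 0.276
```

Run:
```python
from h import *
mix()
c=imaging.camera_info('scene')
im=imaging.grab_frame('scene');cv2.imwrite('pics/s17.png',cv2.resize(im[130:220,330:440],None,fx=6,fy=6,interpolation=cv2.INTER_CUBIC)[:,:,::-1])
y=np.radians(19.4);ex=np.array([np.cos(y),np.sin(y),0]);C=np.array([.5197,.2695,.0905])
for X in(-.053,.017,.03,.053):print(X,((proj(c,C+X*ex)[0]-[330,130]+.5)*6-.5).round())
for X in(-.053,.017):print(X,'top',((proj(c,C+X*ex+[0,0,.028])[0]-[330,130]+.5)*6-.5).round())
```

```text
mixer x,y 55.5 -0.2 pivot z 91.2 f [1.2 2.8 2.7] M [ 0.39 -0.12 -0.19] w 0.276 t 19.3667
-0.053 [221. 219.]
0.017 [340. 284.]
0.03 [363. 296.]
0.053 [405. 319.]
-0.053 top [230. 166.]
0.017 top [350. 229.]
```

View pics/s17.png

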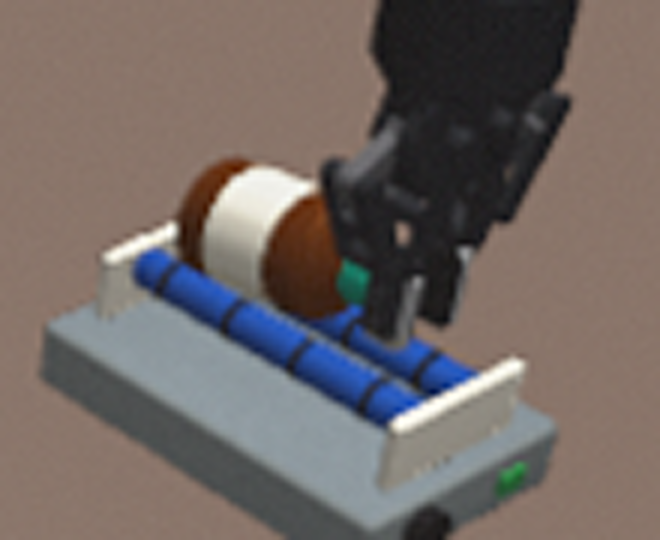

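Request:
carry_out(
  moves=[0,0,0.1,0,0,0,0,0.2,0.2,0,0,0.1,0.2,0.4,0,0,0.2,0.2,0.4,0,0,0.2,0.2,0.4,0],
)

```text
time: 19.83
tool_pos: [0.5746, 0.2906, 0.0538]
tool_rot: [0.696, -0.119, 0.698, 0.118]
contact_force: [-1.8, -0.4, 0.1]
gripper_width: 0.281
```

Run:
```python
from h import *
mix()
im=imaging.grab_frame('scene');cv2.imwrite('pics/s18.png',cv2.resize(im[130:220,330:440],None,fx=6,fy=6,interpolation=cv2.INTER_CUBIC)[:,:,::-1])
im=imaging.grab_frame('wrist');cv2.imwrite('pics/w18.png',im[:,:,::-1])
```

```text
mixer x,y 58.7 1.6 pivot z 88.3 f [-1.8 -0.4  0.1] M [-0.08  0.42 -0.06] w 0.281 t 19.8333
```

View pics/s18.png

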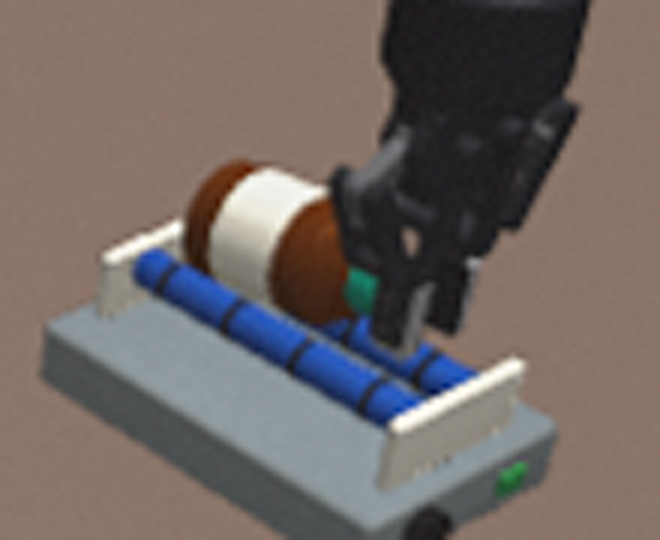

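View pics/w18.png

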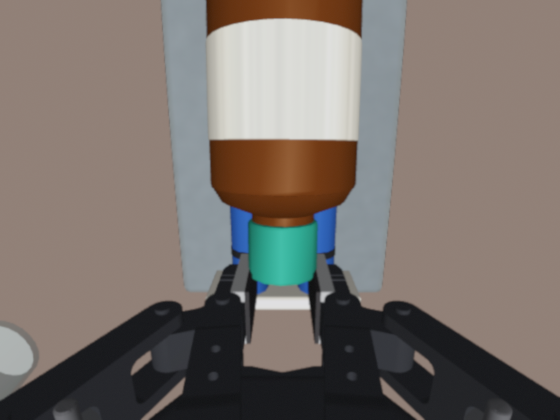

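The lateral force is relieved and the load is carried by the rollers. I release gently.

Request:
carry_out(
  moves=[0.3,0,0,0,0,0.32,0,0,0,0,0.36,0,0,0,0,0.4,0,0,0,0,0.45,0,0,0,0,0.55,0,0,0,0,0.6,0,0,0,0,0.6,0,0,0,0],
)

```text
time: 20.6
tool_pos: [0.5754, 0.291, 0.0548]
tool_rot: [0.697, -0.118, 0.697, 0.118]
contact_force: [0.0, -0.1, -0.5]
gripper_width: 0.598
```

Run:
```python
from h import *
mix()
im=imaging.grab_frame('scene');cv2.imwrite('pics/s19.png',cv2.resize(im[130:220,330:440],None,fx=6,fy=6,interpolation=cv2.INTER_CUBIC)[:,:,::-1])
im=imaging.grab_frame('wrist');cv2.imwrite('pics/w19.png',im[:,:,::-1])
```

```text
mixer x,y 59.6 1.7 pivot z 89.3 f [ 0.  -0.1 -0.5] M [-0.04 -0.06  0.01] w 0.598 t 20.6
```

View pics/s19.png

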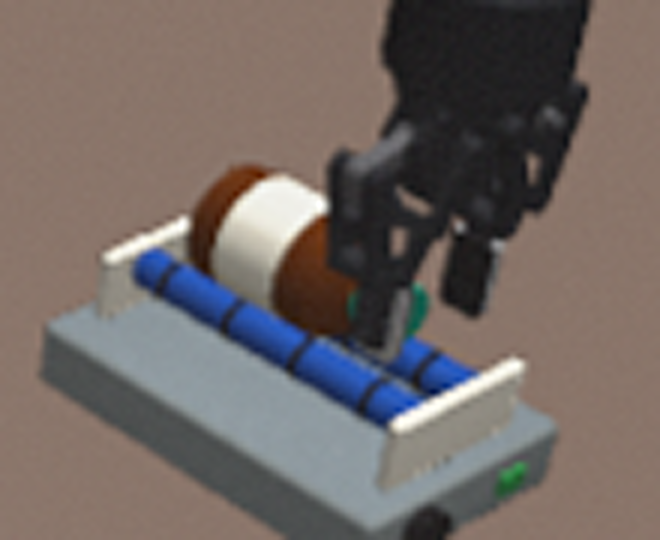

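View pics/w19.png

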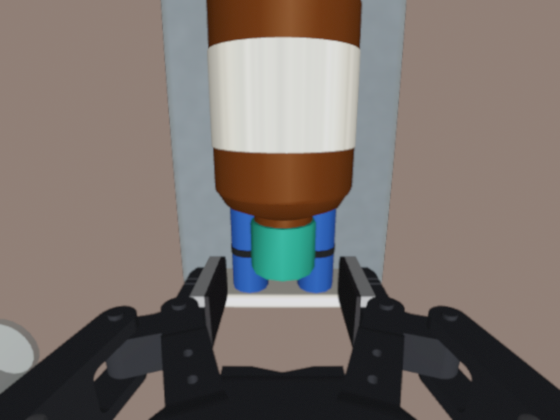

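The bottle settled into the groove and stands free of the fingers. I back off straight up and check the position.

Request:
carry_out(
  moves=[0.6,-1,0,0,0,0.6,-3,0,0,0,0.6,-6,0,0,0,0.6,-9,0,0,0,0.6,-12,0,0,0,0.6,-15,0,0,0,0.6,-17,0,0,0,0.6,-17,-4,0,0,0.6,-17,-8,0,0,0.6,-17,-12,0,0,0.6,-17,-16,0,0,0.6,-17,-20,0,0],
)

```text
time: 21.7
tool_pos: [0.6416, 0.1005, 0.226]
tool_rot: [0.698, -0.119, 0.697, 0.118]
contact_force: [-0.5, 0.5, -0.2]
gripper_width: 0.599
```

Run:
```python
from h import *
mix()
ims={}
for n in('scene','top','wrist'):
    ims[n]=imaging.grab_frame(n);cv2.imwrite(f'pics/{n}20.png',ims[n][:,:,::-1])
cv2.imwrite('pics/s20.png',cv2.resize(ims['scene'][130:220,330:440],None,fx=6,fy=6,interpolation=cv2.INTER_CUBIC)[:,:,::-1])
cv2.imwrite('pics/t20.png',cv2.resize(ims['top'][165:270,110:200],None,fx=5,fy=5,interpolation=cv2.INTER_CUBIC)[:,:,::-1])
```

```text
mixer x,y 58.9 -199.9 pivot z 260.5 f [-0.5  0.5 -0.2] M [-0.05  0.02  0.  ] w 0.599 t 21.7
```

View pics/s20.png

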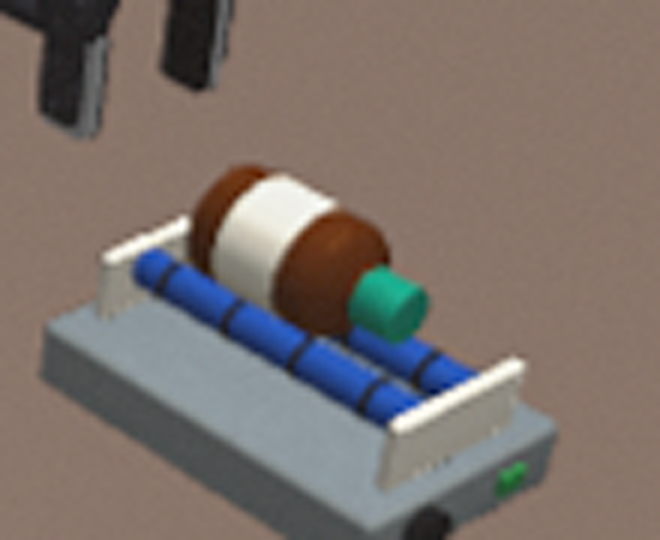

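View pics/t20.png

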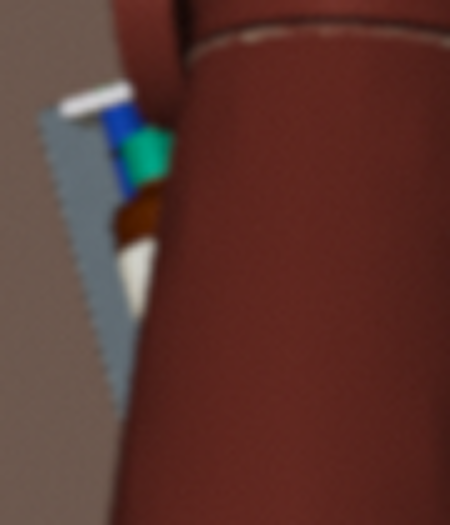

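View pics/top20.png

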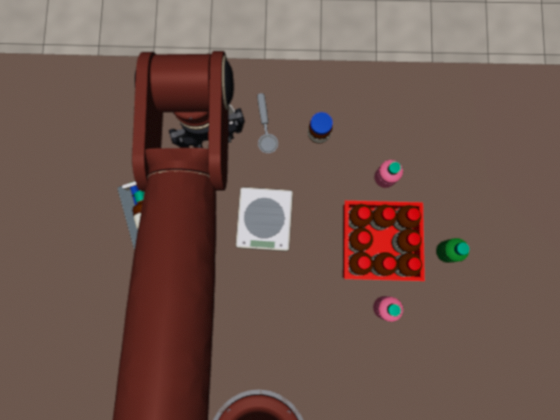

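View pics/scene20.png

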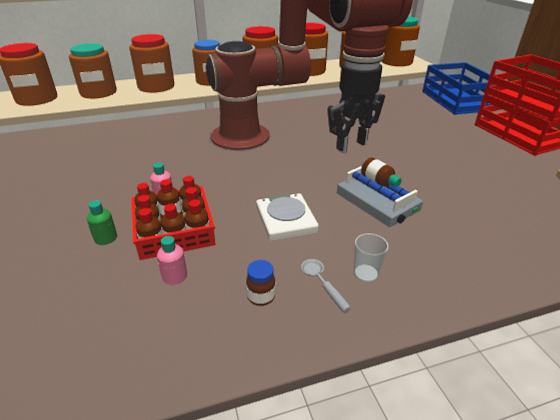

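Request:
carry_out(
  moves=[0.6,0,-4,-1,0,0.6,0,-8,-2,0,0.6,0,-12,-3,0,0.6,0,-15,-4,0,0.6,0,-18,-5,0,0.6,0,-18,-5,0],
)

```text
time: 22.35
tool_pos: [0.6533, -0.0881, 0.2252]
tool_rot: [0.697, -0.118, 0.697, 0.116]
contact_force: [0.6, 0.4, 0.0]
gripper_width: 0.602
```

Run:
```python
from h import *
ims={}
for n in('scene','top'):
    ims[n]=imaging.grab_frame(n);cv2.imwrite(f'pics/{n}21.png',ims[n][:,:,::-1])
cv2.imwrite('pics/t21.png',cv2.resize(ims['top'][165:270,110:200],None,fx=5,fy=5,interpolation=cv2.INTER_CUBIC)[:,:,::-1])
cv2.imwrite('pics/s21.png',cv2.resize(ims['scene'][130:220,330:440],None,fx=6,fy=6,interpolation=cv2.INTER_CUBIC)[:,:,::-1])
y=np.radians(19.4);ex=np.array([np.cos(y),np.sin(y),0]);ey=np.array([-np.sin(y),np.cos(y),0]);C=np.array([.5197,.2695,0])
cs=imaging.camera_info('scene')
u=lambda p,o,k:((p[0]+.5)/k-.5+o[0],(p[1]+.5)/k-.5+o[1])
for q in((407,309),):
    o,d=ray(cs,u(q,(330,130),6)); s=-((o-C)@ey)/(d@ey);X=o+s*d;print('cap end X',(X-C)@ex,'z',X[2])
ct=imaging.camera_info('top')
for X in(-.053,.017,.053):print(X,((proj(ct,C+X*ex+[0,0,.0905])[0]-[110,165]+.5)*5-.5).round())
```

```text
cap end X 0.053107447107359464 z 0.09554047967801504
-0.053 [212. 352.]
0.017 [171. 209.]
0.053 [150. 137.]
```

View pics/t21.png

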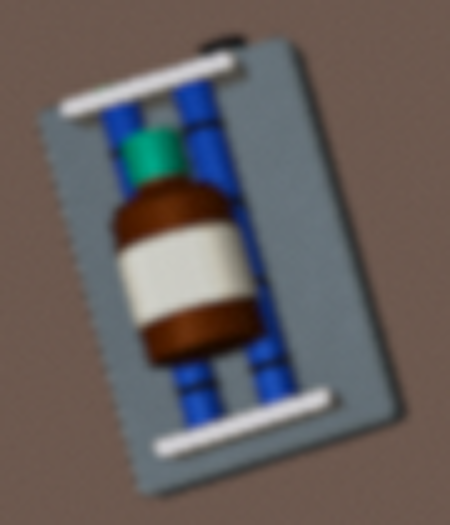

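View pics/s21.png

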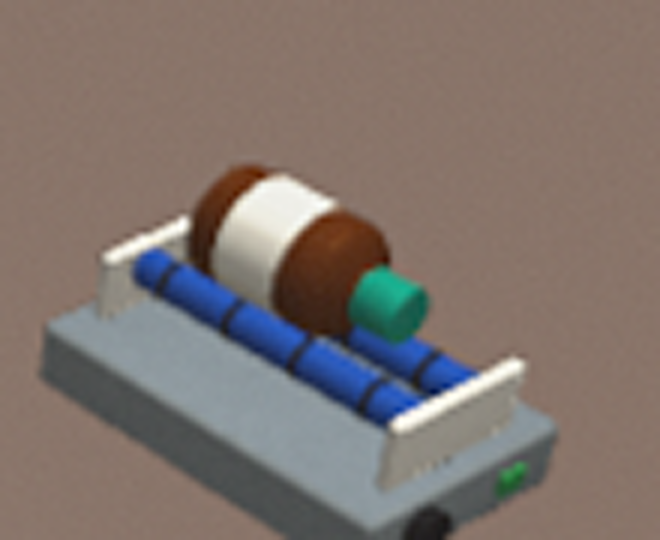

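Final views: the bottle lies level in the groove, cap end at X≈+53 mm and base at X≈-53 mm. That is midway, and within the end plates. The eight neighbours and the bystanders look unchanged, so I hand in.

Run:
```python
from h import *
t0=cv2.imread('pics/top0.png')[:,:,::-1].copy();t=cv2.imread('pics/top21.png')[:,:,::-1].copy();s0=cv2.imread('pics/scene0.png')[:,:,::-1].copy();s=cv2.imread('pics/scene21.png')[:,:,::-1].copy()
for nm,a,b,r in(('crate scene',s0,s,(160,260,125,220)),('jar..beaker scene',s0,s,(230,315,240,395)),('mixer deck etc',s0,s,(205,260,240,330))):
    d=np.abs(a[r[0]:r[1],r[2]:r[3]].astype(int)-b[r[0]:r[1],r[2]:r[3]]).max(2);ys,xs=np.nonzero(d>40);print(nm,(d>40).sum(),(xs.min()+r[2],xs.max()+r[2],ys.min()+r[0],ys.max()+r[0]) if len(xs) else '')
print(workorder.job_done())
```

```text
crate scene 264 (np.int64(158), np.int64(182), np.int64(190), np.int64(217))
jar..beaker scene 0 
mixer deck etc 0 
the job is handed in; nothing more can be done
None
```

The teal-capped bottle was drawn out of the crate and weighed on the balance pan. It now lies in the mixer's groove, and the job is handed in. The clock stood at about 22.5 s of the 72 s allowed.

- **Crate:** I lifted the bottle straight up by its cap, with the jaws along the crate's diagonal. In the last scene picture the only change around the crate is the sample's empty place.
- **Weighing:** it stood upright on the pan within about 2 mm of the centre by picture. It was released for over a second, with no force on the gripper.
- **Laying down:** I gripped the cap again and tilted the bottle against the mixer's near end plate at about 5 N. I then slid it along the rollers and let go.
- **Final place:** it lies level with the cap at the far end. The cap end is at about +53 mm and the base at about −53 mm from the rollers' middle. The robot is clear of everything.
- **Bystanders:** the jar, beaker and scoop show no change between the first and last scene pictures.

**Checks that failed or disagreed:**
- The first grasp closed on air above the cap. The pictures put the fingertips about 23 mm behind the reported TCP, not 8 mm ahead as stated. I followed the pictures and the next grasp held.
- The bottle slipped about 10 mm in the jaws while tilting.
- On release it settled a few degrees into the groove.
- One measurement put the cap-end axis at 95.5 mm above the bench instead of the stated 90.5 mm. That came from a single view, crossed with the groove's plane. The top view agrees with the final place along the rollers and gives no height.

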